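# Lay the last biscuits in the trough rack with the tongs

### The arm

A 6-joint arm with a two-finger parallel gripper is mounted at the origin on the work surface. World frame = base frame: x ahead of the robot, y to its left, z up, the work surface at z = 0. Lengths are in m, angles in rad, forces in N, time in s.
With the tool pointing down it reaches from about 0.3 to 0.825 m from the base axis. Payload 5.4 kg.
Tool frame: the origin (TCP) lies at the very end of the fingers, on their centre line; the grasp point (between the pads) lies 19 mm behind it; z points along the fingers, y is the direction in which the jaws open and shut (so a half turn about z gives the same grasp; the last joint's range is limited). The gripper opens to 92 mm and grips with 3 to 60 N. Pads are 20 mm wide; open, the fingers measure 128 mm over their backs; the gripper's body (75 mm by 189 mm) begins 69 mm behind the grasp point.
Start: joints at [-0.21, 0.158, 1.597, -0, 1.386, -0.21], TCP at [0.575, -0, 0.215] pointing down, gripper open.
Joint ranges: [-2.91, 2.91], [-0.94, 2.29], [0.18, 2.7], [-1.29, 4.43], [0.17, 2.64], [-3, 3]. Speed limits (rad/s): [2.57, 2.57, 3.14, 3.14, 3.14, 3.14].

### API

Orientations are given as a 3x3 rotation matrix whose columns are the frame's x, y, z axes.
In Python, from workcell import r gives the robot as it stands.
- The arm moves only by the tool step_arm, never from a script. Its argument "deltas" is a list of rows, each an object of numbers: "dx", "dy", "dz": the shift along the world's x, y, z in mm; "wx", "wy", "wz": the turn, a rotation vector about the world's x, y, z in degrees; "hand": the closure, from 0 (fully open) to 1 (shut). In form: [{"dx": .., "dy": .., "dz": .., "wx": .., "wy": .., "wz": .., "hand": ..}, ...]. A call has 1 to 12 rows; each row is the pose to reach, as a shift and turn from the pose commanded when the call began; what a row does not reach only later rows make up. A row lasts 1/8 s, in which the tool goes at most 62.5 mm and 10.7 degrees, less where a joint would pass 70% of its speed; a pose out of reach is approached as far as the arm can. A call with a gripper value outside its range is refused whole. The fingers move at their own pace and stop on an object; "force" is the grip in N (left out, the last holds). Time passes only in rows, so rows that repeat a pose let the fingers close. It gives the time, the measured TCP pose, the force and the opening at its end, in the units of the state.
- r.state(): the state, without advancing time (a new reading comes with each control period).
- r.capture(name): name is "scene" or "side" or "wrist"; returns a dict with "image" (480x640x3 uint8, blue, green, red), "depth" (480x640 float32, m along the optical axis (not along the pixel's ray), 0 where there is no reading), "mtx" (3x3 intrinsics, pixels), "extrinsics" (4x4, takes a point from camera to world coordinates); the wrist camera has in their place "mount" (4x4, takes a point from camera to tool coordinates, whose origin is the TCP and whose axes are the flange's). Camera axes: x right, y down, z forward; pixel columns grow to the right and rows downward; lengths in m; the calibration is good to about 2 mm. A picture is of the moment at which its call begins: read the wrist's pose just before it.
- r.hand_in(): hands the job in, once; it reports no verdict.
Trained networks look in the newest picture that a camera, given by its name, has taken for a name from the list of things; names that differ only in an ending like _2 or _b are one class to them, and where a whole thing is asked for, a point or a joint stands for the part that bears it (a point fixed in the world has none). Each returns a list of dicts, best first, with "conf" (0 to 1); they miss things now and then, are a little off and sometimes report something else, mostly with a low value. They report only what shows in the picture. A call takes as long as a camera call. They do not tell look-alikes from the thing itself.
- r.find_in(query, camera): "extent" ([left, top, right, bottom] as shares, 0 to 1, of the picture: columns of its width, rows of its height, round what is visible of it).
- r.cut_out(query, camera): "region" (480x640 bool, what is visible of it) and "extent" ([left, top, right, bottom] as shares, 0 to 1, of the picture: columns of its width, rows of its height, round what is visible of it).
The state is a dict: "time_s": time; "joints": joint angles; "joint_velocities": joint speeds; "joint_torque": joint torques, N m; "tcp_pos": TCP position; "tool_rot": TCP orientation; "ft_force": force on the tool from outside, world axes, zero at the start; "moment": the same for the moment, N m; "gripper_width": opening from 0.0 (shut) to 1.0 (fully open).
Only numpy, scipy, OpenCV 4.12 (cv2) and the standard library are available. Lean on these libraries where they do the work, as an engineer would, in place of code of your own. Each camera call takes 0.05 s, during which the arm holds its last target.

### The job

Using only the tongs, never the bare gripper, move the two whole finger biscuits from the sheet pan to the rack, one lengthwise in each of the two empty troughs and not sticking out past its ends; let each one settle down into its trough before you open the tongs. Then stand the tongs back upright in their caddy and let go. Leave the broken biscuit, the biscuits already in the rack and the jar as they are.

Things in the scene. Friction and masses are not known exactly. Their poses are not given: they have to be found in the camera images.
- tongs_grip (a point): Loose sprung steel tongs, 85 g, upright in the caddy. Point midway between the two black grip pads, 80 mm above the feet, 46 mm below the flat top. z up, y from arm to arm (squeeze along it). Pads 20 mm wide, 30 mm high, slightly bowed, outer faces 44 mm apart at rest, 35 mm on a biscuit. Held 40 mm apart the tongs stay in hand, open; past 43 mm they drop. 25 N of grip holds a biscuit well.
- tongs_feet (a point): Midway between the tongs' feet, at their lower edge, 80 mm below the grip point. Feet 24 mm wide, 3 mm thick; inner faces 48 mm apart at rest, 38 mm with the pads 40 mm apart, 24 mm when the arms are parallel. Each mm of squeeze at the pads closes them 2.9 mm; parallel, they stand 2 mm lower (82 mm below the grip point). Keep them above the rack's ridges and 3 to 6 mm below the biscuit's axis.
- tongs_arm (a joint): Closing angle of one tongs arm towards the other about the hinge 42 mm above the grip point: 0 at rest, arms flaring 0.1 rad each side; 0.2 parallel (gripping a biscuit); 0.25 fully shut. The spring pushes the pads apart with about 8 N at rest, 11 N when parallel. Jerky or fast moves make the held tongs shift in hand.
- caddy: Fixed open steel box in which the tongs stand. Outside 46 mm along its x, 84 mm along its y, 50 mm high; walls and floor 4 mm. Origin at the centre of its underside, z up. The tongs' y runs along the box's y.
- sheet: Fixed aluminium sheet pan, 270 mm along its x, 240 mm along its y, rim 22 mm high (about 24 with its rolled edge), floor 3 mm thick. Origin at the centre of its underside. The loose biscuits lie on its floor.
- biscuit_a_mid (a point): Whole finger biscuit, loose on the sheet pan: round bar with rounded ends, diameter 24 mm, length 72 mm, 30 g. Point at its centre, x along its length (it can roll about x, so y and z turn). To be moved.
- biscuit_b_mid (a point): The other whole finger biscuit on the sheet pan, same as biscuit_a. To be moved; either biscuit may go in either empty trough.
- broken_mid (a point): Broken biscuit, loose on the sheet pan: diameter 24 mm, only 34 mm long, one end rounded and one flat. Point at its centre, x along its length. Stays where it is.
- rack: Fixed aluminium rack, four parallel open-ended troughs along its x, 110 mm long, 46 mm apart along its y (194 mm across). Origin at the centre of its underside, z up. Troughs are shallow Vs, sides at 30 degrees, 20 mm wide at the lips; flat ridges between, 22 mm above the underside. A settled biscuit's axis is 30 mm up, 8 mm above the ridges. Two troughs filled, two empty.
- trough1 (a point): One empty trough: the point is where the centre of a settled, centred biscuit comes to lie (30 mm above the rack's underside); x along the trough, z up.
- trough2 (a point): The other empty trough, same convention.
- laid_1_mid (a point): Finger biscuit (24 x 72 mm) already lying in a trough; point at its centre, x along its length. Stays.
- laid_2_mid (a point): The other biscuit already lying in a trough, same. Stays.
- jar: White jar with steel lid, loose, 60 mm across, 120 mm high. Origin at the centre of its underside. Stays.
Not all that is in view belongs to the job. Leave any green look-alike of the part that bears tongs_grip alone. Leave any green or orange look-alike of the caddy alone.

How it is judged:
On the way, in this order (a step that is already met when the one before it is completed fails the run):
1. one whole biscuit lies settled in an empty trough while the tongs still grip it (((((x of biscuit_a_mid in the frame of trough1 between -0.019 and 0.019 m and y of biscuit_a_mid in the frame of trough1 between -0.006 and 0.006 m and z of biscuit_a_mid in the frame of trough1 between -0.0045 and 0.0045 m and angle between the x axis of biscuit_a_mid and the x axis of trough1, either way round below 0.12 rad) or (x of biscuit_a_mid in the frame of trough2 between -0.019 and 0.019 m and y of biscuit_a_mid in the frame of trough2 between -0.006 and 0.006 m and z of biscuit_a_mid in the frame of trough2 between -0.0045 and 0.0045 m and angle between the x axis of biscuit_a_mid and the x axis of trough2, either way round below 0.12 rad)) and contact force between tongs and biscuit_a above 0.5 N and contact force between biscuit_a and rack above 0.05 N) or (((x of biscuit_b_mid in the frame of trough1 between -0.019 and 0.019 m and y of biscuit_b_mid in the frame of trough1 between -0.006 and 0.006 m and z of biscuit_b_mid in the frame of trough1 between -0.0045 and 0.0045 m and angle between the x axis of biscuit_b_mid and the x axis of trough1, either way round below 0.12 rad) or (x of biscuit_b_mid in the frame of trough2 between -0.019 and 0.019 m and y of biscuit_b_mid in the frame of trough2 between -0.006 and 0.006 m and z of biscuit_b_mid in the frame of trough2 between -0.0045 and 0.0045 m and angle between the x axis of biscuit_b_mid and the x axis of trough2, either way round below 0.12 rad)) and contact force between tongs and biscuit_b above 0.5 N and contact force between biscuit_b and rack above 0.05 N))), for 0.1 s.
2. both whole biscuits lie settled in the troughs, the tongs still gripping the second (((x of biscuit_a_mid in the frame of trough1 between -0.019 and 0.019 m and y of biscuit_a_mid in the frame of trough1 between -0.006 and 0.006 m and z of biscuit_a_mid in the frame of trough1 between -0.0045 and 0.0045 m and angle between the x axis of biscuit_a_mid and the x axis of trough1, either way round below 0.12 rad) or (x of biscuit_a_mid in the frame of trough2 between -0.019 and 0.019 m and y of biscuit_a_mid in the frame of trough2 between -0.006 and 0.006 m and z of biscuit_a_mid in the frame of trough2 between -0.0045 and 0.0045 m and angle between the x axis of biscuit_a_mid and the x axis of trough2, either way round below 0.12 rad)) and ((x of biscuit_b_mid in the frame of trough1 between -0.019 and 0.019 m and y of biscuit_b_mid in the frame of trough1 between -0.006 and 0.006 m and z of biscuit_b_mid in the frame of trough1 between -0.0045 and 0.0045 m and angle between the x axis of biscuit_b_mid and the x axis of trough1, either way round below 0.12 rad) or (x of biscuit_b_mid in the frame of trough2 between -0.019 and 0.019 m and y of biscuit_b_mid in the frame of trough2 between -0.006 and 0.006 m and z of biscuit_b_mid in the frame of trough2 between -0.0045 and 0.0045 m and angle between the x axis of biscuit_b_mid and the x axis of trough2, either way round below 0.12 rad)) and ((contact force between tongs and biscuit_a above 0.5 N and contact force between biscuit_a and rack above 0.05 N) or (contact force between tongs and biscuit_b above 0.5 N and contact force between biscuit_b and rack above 0.05 N))), for 0.1 s.
At the end, for the whole second after the job is handed in: Each whole biscuit lies in its own formerly empty trough (centre within 19 mm along, 4 mm across and 3 mm in height of the settled place, within 0.12 rad of the trough), the tongs stand in the caddy on its floor, upright within 0.25 rad, released, and all is at rest ((((x of biscuit_a_mid in the frame of trough1 between -0.019 and 0.019 m and y of biscuit_a_mid in the frame of trough1 between -0.004 and 0.004 m and z of biscuit_a_mid in the frame of trough1 between -0.003 and 0.003 m and angle between the x axis of biscuit_a_mid and the x axis of trough1, either way round below 0.12 rad) and (x of biscuit_b_mid in the frame of trough2 between -0.019 and 0.019 m and y of biscuit_b_mid in the frame of trough2 between -0.004 and 0.004 m and z of biscuit_b_mid in the frame of trough2 between -0.003 and 0.003 m and angle between the x axis of biscuit_b_mid and the x axis of trough2, either way round below 0.12 rad)) or ((x of biscuit_a_mid in the frame of trough2 between -0.019 and 0.019 m and y of biscuit_a_mid in the frame of trough2 between -0.004 and 0.004 m and z of biscuit_a_mid in the frame of trough2 between -0.003 and 0.003 m and angle between the x axis of biscuit_a_mid and the x axis of trough2, either way round below 0.12 rad) and (x of biscuit_b_mid in the frame of trough1 between -0.019 and 0.019 m and y of biscuit_b_mid in the frame of trough1 between -0.004 and 0.004 m and z of biscuit_b_mid in the frame of trough1 between -0.003 and 0.003 m and angle between the x axis of biscuit_b_mid and the x axis of trough1, either way round below 0.12 rad))) and x of tongs_grip in the frame of caddy between -0.02 and 0.02 m and y of tongs_grip in the frame of caddy between -0.03 and 0.03 m and z of tongs_grip in the frame of caddy below 0.092 m and angle between tongs_grip's own z axis and vertical below 0.25 rad and linear speed of each of biscuit_a, biscuit_b, tongs below 0.02 m/s); the robot touches nothing.
It fails at once if the gripper touches a whole biscuit (contact force between any of the fingers, the arm and biscuit_a above 0.3 N or contact force between any of the fingers, the arm and biscuit_b above 0.3 N).
It fails at once if a biscuit already laid in the rack is shifted by more than 10 mm (distance of any of laid_1_mid, laid_2_mid from where it was at the start of the episode above 0.01 m).
It fails at once if the broken biscuit is shifted by more than 20 mm (distance of broken_mid from where it was at the start of the episode above 0.02 m).
It fails at once if the jar is shifted by more than 20 mm or tipped (distance of jar from where it was at the start of the episode above 0.02 m or angle between jar's own z axis and vertical above 0.3 rad).
It also fails if it takes over 72 s, if anything falls off the work surface, if the arm or the gripper's body presses on something with over 40 N, if the wrist force passes 120 N, or if a joint passes its speed limit or range.

## Working session

There is one attempt and no reset: what is moved stays moved. The work goes in short steps, Python scripts to look and compute and a tool call to move; the robot and the scene stay as the last step left them, time stands still between calls to the robot, and variables do not carry over. Pictures are saved under pics/ and viewed, and the job is handed in when it is done.

Besides the shell and the picture viewer there is one more tool, called after "Request:" by a JSON object that holds its "method" and its "body". step_arm: Moves the arm, as the interface text tells. Its arguments: {"type":"object","properties":{"deltas":{"type":"array","items":{"type":"object","properties":{"dx":{"type":"number"},"dy":{"type":"number"},"dz":{"type":"number"},"wx":{"type":"number"},"wy":{"type":"number"},"wz":{"type":"number"},"hand":{"type":"number"}}}},"force":{"type":"number"}},"required":["deltas"]}

```bash
ls; mkdir -p pics; python3 - <<'E'
from workcell import r
import cv2,json
s=r.state();print(s['time_s'],s['tcp_pos'],s['gripper_width'])
for n in['scene','side','wrist']:
    c=r.capture(n);cv2.imwrite(f'pics/{n}0.png',c['image'])
    print(n,c['mtx'].tolist() if hasattr(c['mtx'],'tolist') else c['mtx']); print(c.get('extrinsics',c.get('mount')))
E
```

```text
pics
0.0 [5.74402239e-01 1.20480343e-04 2.13653196e-01] 1.0017524796535637
scene [[568.0749015776763, 0.0, 314.361456216121], [0.0, 568.0749015776763, 229.46047227027094], [0.0, 0.0, 1.0]]
[[ 0.76982037  0.37604351 -0.51572074  1.14537925]
 [ 0.63792485 -0.47952121  0.60258717 -0.57594705]
 [-0.02070003 -0.79287495 -0.60903269  0.70497966]
 [ 0.          0.          0.          1.        ]]
side [[458.7867439848407, 0.0, 325.6540927708878], [0.0, 458.7867439848407, 241.5389485151771], [0.0, 0.0, 1.0]]
[[-0.96791188 -0.18639255  0.1685361   0.49416302]
 [-0.25123783  0.70414435 -0.6641237   0.64780951]
 [ 0.00511397 -0.68515585 -0.72837854  0.79167485]
 [ 0.          0.          0.          1.        ]]
wrist [[355.882291953185, 0.0, 319.37995734121404], [0.0, 355.882291953185, 240.67573118814425], [0.0, 0.0, 1.0]]
[[-5.10627761e-04 -9.59023560e-01 -2.83325875e-01  8.07105176e-02]
 [ 9.99999821e-01 -5.78161890e-04  1.54744794e-04 -3.15306027e-04]
 [-3.12212127e-04 -2.83325745e-01  9.59023683e-01 -1.69491707e-01]
 [ 0.00000000e+00  0.00000000e+00  0.00000000e+00  1.00000000e+00]]
```

View pics/scene0.png

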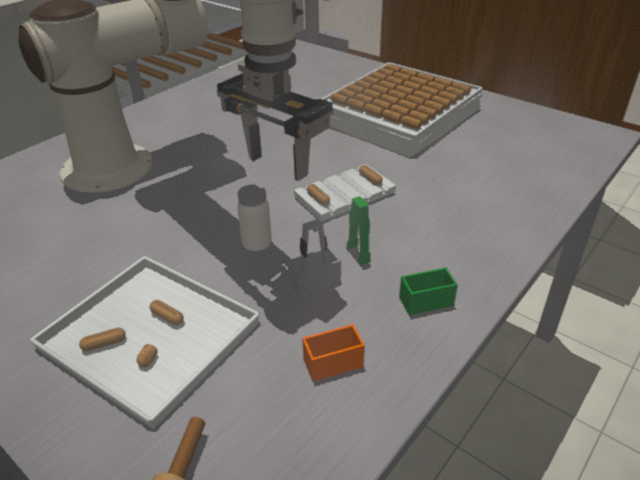

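View pics/side0.png

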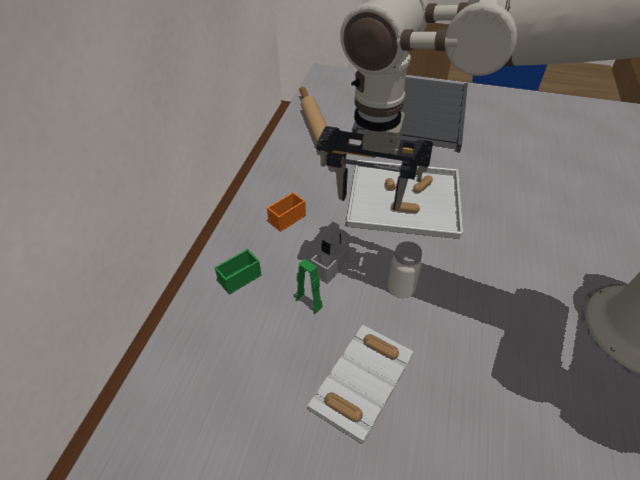

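View pics/wrist0.png

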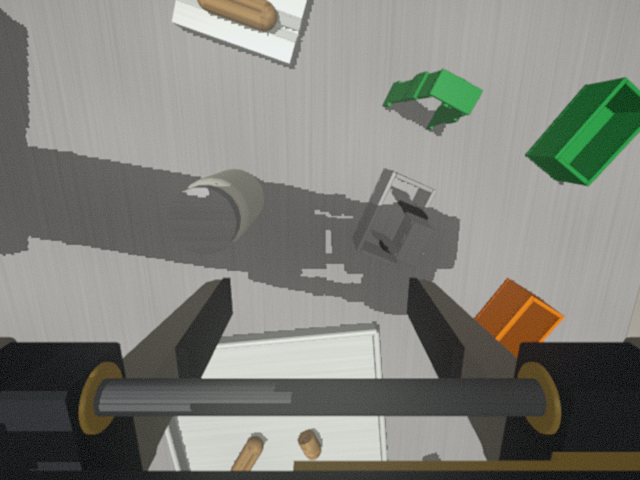

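The real tongs are steel and grey, in the grey caddy at scene (316,250) and side (328,255). The green tongs at scene (360,230), the green caddy at (428,290) and the orange caddy at (333,352) are look-alikes. The rack is at scene (345,190) with its outer troughs filled. The pan is at (145,335), and the big crate at (400,105) is not part of the job.

```bash
cat > h.py <<'E'
from workcell import r
import numpy as np, cv2
def cap(n):
    s=r.state(); c=r.capture(n)
    if n=='wrist':
        T=np.eye(4);T[:3,:3]=s['tool_rot'];T[:3,3]=s['tcp_pos'];c['E']=T@c['mount']
    else: c['E']=np.array(c['extrinsics'])
    return c
def cloud(c):
    d=c['depth'];v,u=np.mgrid[:480,:640];K=np.array(c['mtx'])
    p=np.stack([(u-K[0,2])/K[0,0]*d,(v-K[1,2])/K[1,1]*d,d],-1)
    w=p@c['E'][:3,:3].T+c['E'][:3,3]; w[d<=0]=np.nan
    return w
def proj(c,P):
    q=np.linalg.inv(c['E'])@np.append(P,1);K=np.array(c['mtx']);return (K@q[:3])[:2]/q[2]
E
python3 - <<'E'
from h import *
for n in['scene','side']:
    c=cap(n);w=cloud(c);np.savez(f'{n}0.npz',w=w,im=c['image'],E=c['E'],K=c['mtx'])
    for q in['biscuit_a_mid','broken_mid','laid_1_mid','tongs_grip','caddy','sheet','rack','jar','trough1']:
        for o in r.cut_out(q,n)[:9]:
            m=o['region'];P=w[m];P=P[~np.isnan(P[:,0])]
            e=np.array(o['extent'])*[640,480,640,480]
            print(n,q,round(o['conf'],2),e.astype(int),np.round(np.median(P,0),3) if len(P) else None,m.sum(), np.round(np.percentile(P,[2,98],axis=0),3).tolist() if len(P) else '')
E
```

```text
scene biscuit_a_mid 0.61 [149 304 182 324] [ 0.52  -0.23   0.025] 459 [[0.486, -0.238, 0.014], [0.547, -0.217, 0.03]]
scene broken_mid 0.65 [139 342 159 366] [ 0.568 -0.307  0.025] 334 [[0.552, -0.322, 0.012], [0.577, -0.289, 0.029]]
scene laid_1_mid 0.54 [360 163 382 181] [0.551 0.312 0.039] 250 [[0.517, 0.301, 0.025], [0.579, 0.328, 0.046]]
scene tongs_grip 0.83 [299 219 327 275] [ 0.648 -0.005  0.094] 724 [[0.63, -0.021, 0.027], [0.664, 0.026, 0.133]]
scene tongs_grip 0.6 [344 193 371 265] [0.677 0.107 0.066] 1189 [[0.635, 0.09, 0.001], [0.693, 0.15, 0.129]]
scene tongs_grip 0.6 [310 186 330 204] [0.513 0.181 0.04 ] 254 [[0.478, 0.169, 0.028], [0.537, 0.196, 0.046]]
scene caddy 0.84 [288 246 342 294] [ 0.659 -0.007  0.033] 1620 [[0.618, -0.045, 0.003], [0.684, 0.042, 0.052]]
scene caddy 0.63 [300 322 363 376] [ 0.792 -0.126  0.031] 2558 [[0.755, -0.169, 0.004], [0.829, -0.083, 0.052]]
scene caddy 0.56 [398 266 456 313] [0.835 0.078 0.032] 2116 [[0.795, 0.037, 0.003], [0.873, 0.123, 0.053]]
scene sheet 0.76 [ 31 256 263 426] [ 0.529 -0.275  0.005] 19280 [[0.38, -0.392, 0.002], [0.6
[... 1269 characters left out ...]
4  0.018 0.034] 717 [[0.613, -0.034, 0.002], [0.678, 0.049, 0.052]]
side caddy 0.64 [213 248 262 296] [0.832 0.085 0.03 ] 1296 [[0.792, 0.041, 0.002], [0.87, 0.127, 0.051]]
side sheet 0.69 [344 159 462 239] [ 0.505 -0.25   0.004] 6299 [[0.38, -0.396, 0.0], [0.653, -0.139, 0.025]]
side rack 0.69 [413 177 432 195] [ 0.481 -0.314  0.024] 174 [[0.46, -0.347, 0.01], [0.501, -0.295, 0.03]]
side rack 0.63 [311 323 412 441] [0.524 0.264 0.021] 5627 [[0.456, 0.16, 0.002], [0.593, 0.354, 0.026]]
side jar 0.84 [388 243 421 298] [0.485 0.039 0.09 ] 1369 [[0.46, -0.0, 0.01], [0.511, 0.047, 0.122]]
side trough1 0.28 [384 177 396 191] [ 0.562 -0.295  0.023] 97 [[0.55, -0.311, 0.006], [0.574, -0.288, 0.03]]
```

```bash
cat > fit.py <<'E'
from h import *
W={n:np.load(n+'0.npz') for n in['scene','side']}
def pts(n,x0,x1,y0,y1,z0,z1):
    p=W[n]['w'].reshape(-1,3);m=(p[:,0]>x0)&(p[:,0]<x1)&(p[:,1]>y0)&(p[:,1]<y1)&(p[:,2]>z0)&(p[:,2]<z1)
    return p[m]
def rect(name,p):
    (c,s,a)=cv2.minAreaRect((p[:,:2]*1000).astype(np.float32));print(name,len(p),np.round(c,1),np.round(s,1),round(a,1),'zmed',np.round(np.median(p[:,2])*1000,1))
for n in['scene','side']:
    print(n)
    rect('caddy rim',pts(n,.58,.71,-.07,.07,.044,.056))
    rect('tongs top',pts(n,.58,.71,-.07,.07,.118,.14))
    rect('tongs mid',pts(n,.58,.71,-.07,.07,.06,.118))
    rect('rack',pts(n,.42,.63,.12,.38,.010,.027))
    rect('sheet rim',pts(n,.35,.69,-.43,-.1,.018,.03))
    for nm,b in dict(a=(.47,.56,-.25,-.2),b=(.45,.51,-.37,-.285),broken=(.54,.59,-.335,-.28)).items():
        rect(nm,pts(n,*b,.012,.04))
    rect('l1',pts(n,.47,.6,.28,.36,.030,.06)); rect('l2',pts(n,.42,.6,.14,.23,.03,.06)); rect('jar',pts(n,.42,.55,-.05,.07,.08,.13))
E
python3 fit.py; python3 - <<'E'
from fit import *
# top view merged
for nm,(x0,x1,y0,y1) in dict(rack=(.43,.63,.12,.38),tongs=(.58,.71,-.07,.07),sheet=(.36,.68,-.42,-.12)).items():
    s=2500 if nm!='sheet' else 1800
    out=[]
    for n in W:
        im=np.zeros((int((x1-x0)*s),int((y1-y0)*s),3),np.uint8);zb=np.zeros(im.shape[:2])
        p=W[n]['w'].reshape(-1,3);c=W[n]['im'].reshape(-1,3)
        for q,cc in zip(p,c):
            if x0<q[0]<x1 and y0<q[1]<y1 and q[2]<.2:
                i=int((x1-q[0])*s);j=int((y1-q[1])*s)
                for a in range(i-1,i+2):
                  for b in range(j-1,j+2):
                    if 0<=a<im.shape[0] and 0<=b<im.shape[1] and q[2]>zb[a,b]: zb[a,b]=q[2];im[a,b]=cc
        out.append(im)
    o=np.vstack(out) if nm=='rack' else np.hstack(out)
    if max(o.shape)>800: o=cv2.resize(o,None,fx=790/max(o.shape[:2]),fy=790/max(o.shape[:2]))
    if o.shape[0]>600:o=cv2.resize(o,None,fx=600/o.shape[0],fy=600/o.shape[0])
    cv2.imwrite(f'pics/top_{nm}.png',o);print(o.shape)
E
```

```text
scene
caddy rim 495 [648.3   1.1] [85.2 49.7] 66.9 zmed 49.9
tongs top 212 [646.9   1.8] [32.7 22.5] 67.4 zmed 130.8
tongs mid 362 [647.8   1.9] [45.7 23.3] 65.9 zmed 92.0
rack 2328 [524.7 254.3] [197.3 117.6] 72.2 zmed 22.7
sheet rim 3915 [ 518.5 -268.8] [279.7 248.6] 5.6 zmed 24.1
a 487 [ 514.5 -226.2] [69.5 22.7] 4.7 zmed 25.3
b 636 [ 480.8 -328.4] [71.  22.9] 62.2 zmed 24.4
broken 331 [ 564.9 -305.9] [21.9 34.6] 25.6 zmed 24.8
l1 241 [548.1 316.1] [22.8 67. ] 71.5 zmed 39.6
l2 248 [505.5 186. ] [22.  67.6] 73.1 zmed 40.4
jar 928 [488.5  16.5] [56.3 56.7] 21.2 zmed 112.2
side
caddy rim 273 [648.1   2.1] [85.9 47. ] 67.3 zmed 49.1
tongs top 150 [646.4   2.6] [35.2 20.3] 65.5 zmed 129.8
tongs mid 292 [647.3   3.1] [44.4 22.2] 68.0 zmed 89.7
rack 5303 [524.1 253.5] [196.6 110.6] 72.2 zmed 21.4
sheet rim 1182 [ 518.5 -268.7] [276.8 253.2] 6.1 zmed 23.4
a 186 [ 511.7 -223.5] [70.3 21.8] 6.6 zmed 22.6
b 180 [ 479.  -326.2] [71.1 22.6] 59.4 zmed 24.4
broken 96 [ 562.8 -302.2] [22.2 29.9] 24.4 zmed 23.9
l1 559 [544.9 319.4] [25.3 71.3] 71.8 zmed 39.6
l2 427 [502.6 189.5] [24.  69.3] 70.1 
[... 561 characters left out ...]
 ] [22.  67.6] 73.1 zmed 40.4
jar 928 [488.5  16.5] [56.3 56.7] 21.2 zmed 112.2
side
caddy rim 273 [648.1   2.1] [85.9 47. ] 67.3 zmed 49.1
tongs top 150 [646.4   2.6] [35.2 20.3] 65.5 zmed 129.8
tongs mid 292 [647.3   3.1] [44.4 22.2] 68.0 zmed 89.7
rack 5303 [524.1 253.5] [196.6 110.6] 72.2 zmed 21.4
sheet rim 1182 [ 518.5 -268.7] [276.8 253.2] 6.1 zmed 23.4
a 186 [ 511.7 -223.5] [70.3 21.8] 6.6 zmed 22.6
b 180 [ 479.  -326.2] [71.1 22.6] 59.4 zmed 24.4
broken 96 [ 562.8 -302.2] [22.2 29.9] 24.4 zmed 23.9
l1 559 [544.9 319.4] [25.3 71.3] 71.8 zmed 39.6
l2 427 [502.6 189.5] [24.  69.3] 70.1 zmed 39.6
jar 831 [486.6  19.7] [56.4 57.9] 29.5 zmed 118.2
(600, 390, 3)
(325, 700, 3)
(421, 790, 3)
```

View pics/top_rack.png

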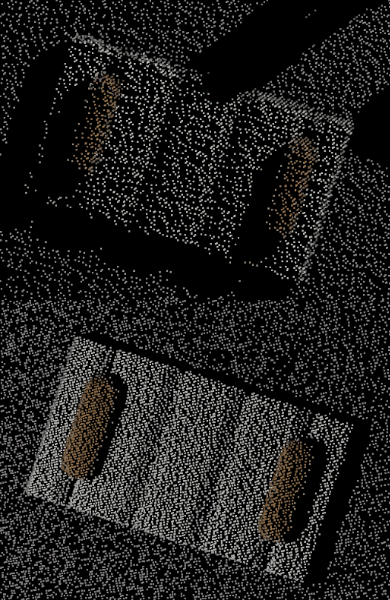

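View pics/top_tongs.png

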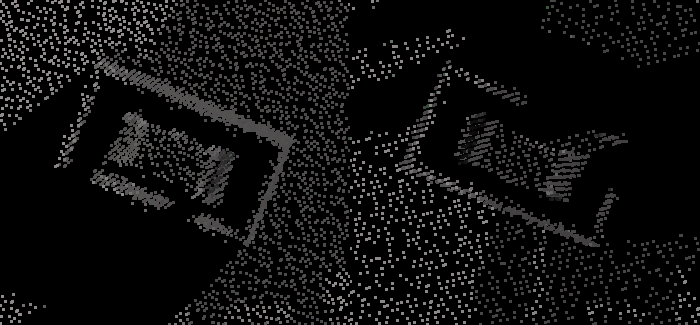

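```bash
python3 - <<'E'
from h import *
s=r.state();print(s['time_s'],s['tool_rot'],s['joints'],s['ft_force'])
E
```

```text
1.15 [[ 5.11568668e-05  9.99999999e-01 -1.17108336e-05]
 [ 9.99999999e-01 -5.11567571e-05  9.36856557e-06]
 [ 9.36796647e-06 -1.17113129e-05 -1.00000000e+00]] [-2.10139749e-01  1.58386682e-01  1.59703497e+00  6.83579068e-06
  1.38618441e+00 -2.10089847e-01] [ 0.78982126  0.13384197 -0.44545521]
```

```bash
python3 - <<'E'
import numpy as np,cv2
im=np.load('scene0.npz')['im']
cv2.imwrite('pics/crop0.png',cv2.resize(im[170:310,240:400],None,fx=4,fy=4,interpolation=cv2.INTER_CUBIC))
E
```

```text
(no output)
```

View pics/crop0.png

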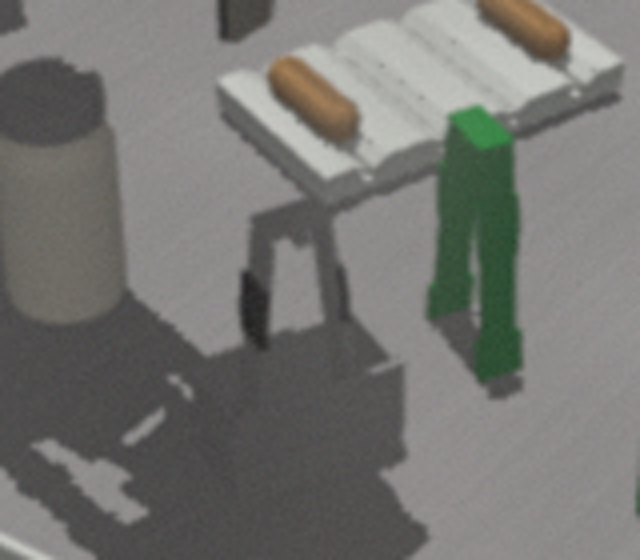

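Request:
{"method": "step_arm", "body": {"deltas": [{"dx": 8, "wz": 6, "dz": -5}, {"dx": 18, "wz": 14, "dz": -12}, {"dx": 28, "wz": 23, "dz": -20}, {"dx": 38, "wz": 32, "dz": -28}, {"dx": 48, "wz": 41, "dz": -36}, {"dx": 58, "wz": 50, "dz": -44}, {"dx": 66, "dy": 1, "wz": 59, "dz": -50}, {"dx": 72, "dy": 2, "wz": 67, "dz": -53}, {"dx": 72, "dy": 2, "wz": 67, "dz": -53}], "force": 25}}

```text
schema error: expected keys dx, dy, dz, wx, wy, wz, hand
```

```bash
python3 - <<'E'
from h import *
s=r.state();print(s['time_s'],s['tcp_pos'],np.degrees(np.arctan2(s['tool_rot'][1][1],s['tool_rot'][0][1])),s['joints'],s['ft_force'])
c=cap('wrist');cv2.imwrite('pics/wrist1.png',c['image']);w=cloud(c)
p=w.reshape(-1,3)
def sel(x0,x1,y0,y1,z0,z1): 
    m=(p[:,0]>x0)&(p[:,0]<x1)&(p[:,1]>y0)&(p[:,1]<y1)&(p[:,2]>z0)&(p[:,2]<z1); return p[m]
for nm,b in dict(rim=(.58,.71,-.07,.07,.046,.055),top=(.61,.68,-.035,.035,.12,.14),rack=(.42,.63,.12,.38,.015,.027)).items():
    q=sel(*b)
    if len(q): print(nm,len(q),cv2.minAreaRect((q[:,:2]*1000).astype(np.float32)),np.median(q[:,2]))
E
```

```text
1.15 [ 5.74974081e-01 -3.62583892e-05  2.14591099e-01] -0.00293106627637049 [-2.10139749e-01  1.58386682e-01  1.59703497e+00  6.83579068e-06
  1.38618441e+00 -2.10089847e-01] [ 0.78982126  0.13384197 -0.44545521]
rim 946 ((647.0446166992188, 1.6032867431640625), (84.18685913085938, 46.493595123291016), 67.52814483642578) 0.04911161052673493
top 1085 ((645.3038330078125, 2.8276500701904297), (32.14736557006836, 20.24683380126953), 67.59217071533203) 0.12918626716583542
rack 3894 ((501.66802978515625, 188.48858642578125), (55.10075759887695, 110.96680450439453), 72.13671875) 0.020921340677678674
```

View pics/wrist1.png

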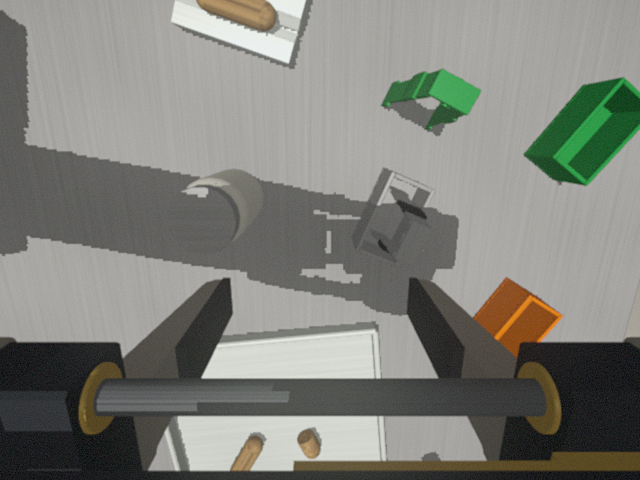

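Request:
{"method": "step_arm", "body": {"deltas": [{"dx": 8, "dy": 0, "dz": -5, "wx": 0, "wy": 0, "wz": 6, "hand": 0}, {"dx": 18, "dy": 0, "dz": -12, "wx": 0, "wy": 0, "wz": 14, "hand": 0}, {"dx": 28, "dy": 0, "dz": -20, "wx": 0, "wy": 0, "wz": 23, "hand": 0}, {"dx": 38, "dy": 0, "dz": -28, "wx": 0, "wy": 0, "wz": 32, "hand": 0}, {"dx": 48, "dy": 1, "dz": -36, "wx": 0, "wy": 0, "wz": 41, "hand": 0}, {"dx": 58, "dy": 1, "dz": -44, "wx": 0, "wy": 0, "wz": 50, "hand": 0}, {"dx": 66, "dy": 2, "dz": -50, "wx": 0, "wy": 0, "wz": 59, "hand": 0}, {"dx": 71.5, "dy": 2.3, "dz": -53, "wx": 0, "wy": 0, "wz": 67.5, "hand": 0}, {"dx": 71.5, "dy": 2.3, "dz": -53, "wx": 0, "wy": 0, "wz": 67.5, "hand": 0}], "force": 25}}

```text
time_s: 2.33
tcp_pos: [0.6464, 0.0023, 0.1611]
tool_rot: [[-0.923, 0.384, -0.001], [0.384, 0.923, 0.0], [0.001, -0.0, -1.0]]
ft_force: [0.3, -0.2, -1.0]
gripper_width: 1.0
```

```bash
cat > st.py <<'E'
from h import *
P=[];
s=r.state();print('t',s['time_s'],'tcp',np.round(np.array(s['tcp_pos'])*1000,1),'yaw',round(np.degrees(np.arctan2(s['tool_rot'][1][1],s['tool_rot'][0][1])),2),'j',np.round(s['joints'],2),'f',np.round(s['ft_force'],2),'w',round(s['gripper_width']*92,2))
E
cat > fin.py <<'E'
import sys
from st import *
def look(names,tag,save=True):
    for n in names:
        c=cap(n);cv2.imwrite(f'pics/{n}_{tag}.png',c['image']);np.savez(f'{n}_{tag}.npz',w=cloud(c),im=c['image'],E=c['E'],K=c['mtx'])
def box(n,tag,x0,x1,y0,y1,z0,z1):
    p=np.load(f'{n}_{tag}.npz')['w'].reshape(-1,3);m=(p[:,0]>x0)&(p[:,0]<x1)&(p[:,1]>y0)&(p[:,1]<y1)&(p[:,2]>z0)&(p[:,2]<z1)
    q=p[m]
    if len(q)>5:
        c,s,a=cv2.minAreaRect((q[:,:2]*1000).astype(np.float32));print(n,len(q),np.round(c,1),np.round(s,1),round(a,1),'z',np.round(np.percentile(q[:,2],[2,50,98])*1000,1))
    else: print(n,'none')
E
python3 - <<'E'
from fin import *
look(['wrist','side'],'1')
for n in['wrist','side']:
    box(n,'1',.58,.71,-.07,.07,.046,.055);box(n,'1',.61,.68,-.035,.035,.12,.14)
E
```

```text
t 2.325 tcp [646.4   2.3 161.1] yaw 67.41 j [-0.18  0.38  1.44 -0.    1.33 -1.36] f [ 0.35 -0.18 -0.96] w 91.97
wrist 1204 [646.4   1.9] [84.  46.2] 67.6 z [46.9 49.1 50.7]
wrist 1603 [644.8   3.2] [31.8 19.3] 67.1 z [122.4 129.2 130.5]
side 227 [647.8   2.2] [86.1 46.6] 67.7 z [46.3 49.6 53.7]
side 144 [646.2   3.1] [33.6 19.8] 67.6 z [120.2 129.8 132.5]
```

View pics/wrist_1.png

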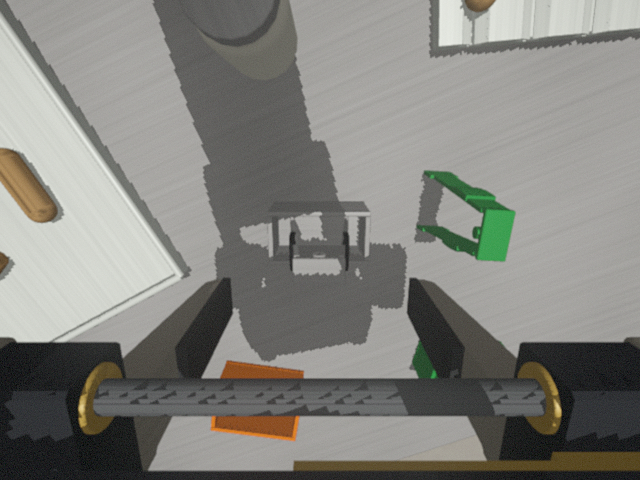

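View pics/side_1.png

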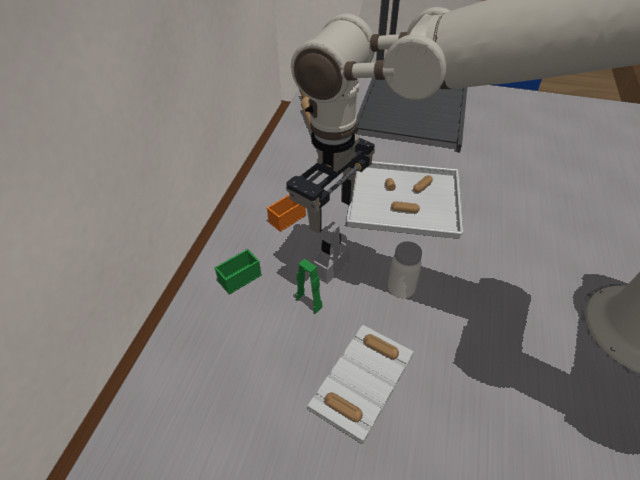

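Request:
{"method": "step_arm", "body": {"deltas": [{"dx": 0, "dy": 0.3, "dz": -15, "wx": 0, "wy": 0, "wz": 0, "hand": 0}, {"dx": -0.4, "dy": 0.3, "dz": -35, "wx": 0, "wy": 0, "wz": 0, "hand": 0}, {"dx": -0.4, "dy": 0.3, "dz": -55, "wx": 0, "wy": 0, "wz": 0, "hand": 0}, {"dx": -0.4, "dy": 0.3, "dz": -75, "wx": 0, "wy": 0, "wz": 0, "hand": 0}, {"dx": -0.4, "dy": 0.3, "dz": -90, "wx": 0, "wy": 0, "wz": 0, "hand": 0.2}, {"dx": -0.4, "dy": 0.3, "dz": -96.5, "wx": 0, "wy": 0, "wz": 0, "hand": 0.4}, {"dx": -0.4, "dy": 0.3, "dz": -96.5, "wx": 0, "wy": 0, "wz": 0, "hand": 0.5}, {"dx": -0.4, "dy": 0.3, "dz": -96.5, "wx": 0, "wy": 0, "wz": 0, "hand": 0.54}, {"dx": -0.4, "dy": 0.3, "dz": -96.5, "wx": 0, "wy": 0, "wz": 0, "hand": 0.57}, {"dx": -0.4, "dy": 0.3, "dz": -96.5, "wx": 0, "wy": 0, "wz": 0, "hand": 0.57}, {"dx": -0.4, "dy": 0.3, "dz": -96.5, "wx": 0, "wy": 0, "wz": 0, "hand": 0.57}], "force": 25}}

```text
time_s: 3.8
tcp_pos: [0.6468, 0.0028, 0.0659]
tool_rot: [[-0.924, 0.383, 0.002], [0.383, 0.924, 0.0], [-0.002, 0.001, -1.0]]
ft_force: [1.5, 0.8, 3.4]
gripper_width: 0.427
```

```bash
python3 - <<'E'
from fin import *
look(['wrist','side'],'2')
for n in['wrist','side']: box(n,'2',.61,.68,-.035,.035,.12,.14)
E
```

```text
t 3.8 tcp [646.8   2.8  65.9] yaw 67.5 j [-0.18  0.48  1.5   0.    1.16 -1.36] f [1.49 0.84 3.37] w 39.33
wrist 6415 [6.446e+02 4.000e-01] [66.5 23.7] 67.3 z [120.7 129.6 138.7]
side 71 [645.5  -1.1] [66.8 21.9] 66.3 z [121.2 129.4 139.2]
```

View pics/wrist_2.png

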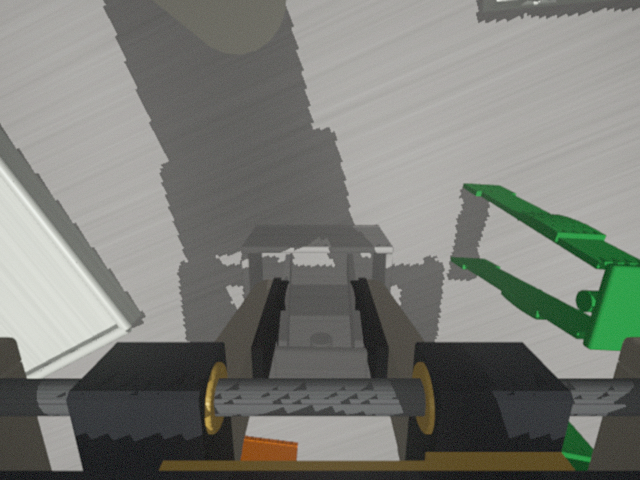

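Request:
{"method": "step_arm", "body": {"deltas": [{"dx": 0, "dy": 0, "dz": 3, "wx": 0, "wy": 0, "wz": 0, "hand": 0.57}, {"dx": 0, "dy": 0, "dz": 10, "wx": 0, "wy": 0, "wz": 0, "hand": 0.57}, {"dx": 0, "dy": 0, "dz": 21, "wx": 0, "wy": 0, "wz": 0, "hand": 0.57}, {"dx": 0, "dy": 0, "dz": 35, "wx": 0, "wy": 0, "wz": 0, "hand": 0.57}, {"dx": 0, "dy": 0, "dz": 49, "wx": 0, "wy": 0, "wz": 0, "hand": 0.57}, {"dx": -1, "dy": -2, "dz": 63, "wx": 0, "wy": 0, "wz": 0, "hand": 0.57}, {"dx": -4, "dy": -6, "dz": 75, "wx": 0, "wy": 0, "wz": 1, "hand": 0.57}, {"dx": -9, "dy": -15, "dz": 83, "wx": 0, "wy": 0, "wz": 2, "hand": 0.57}, {"dx": -16, "dy": -28, "dz": 88, "wx": 0, "wy": 0, "wz": 4, "hand": 0.57}, {"dx": -26, "dy": -44, "dz": 90, "wx": 0, "wy": 0, "wz": 6, "hand": 0.57}, {"dx": -36, "dy": -61, "dz": 90, "wx": 0, "wy": 0, "wz": 9, "hand": 0.57}, {"dx": -46, "dy": -78, "dz": 90, "wx": 0, "wy": 0, "wz": 12, "hand": 0.57}]}}

```text
time_s: 5.4
tcp_pos: [0.5992, -0.0764, 0.1551]
tool_rot: [[-0.984, 0.18, -0.001], [0.18, 0.984, -0.0], [0.001, -0.0, -1.0]]
ft_force: [-0.2, -0.9, -0.7]
gripper_width: 0.434
```

Request:
{"method": "step_arm", "body": {"deltas": [{"dx": -10, "dy": -17, "dz": 0, "wx": 0, "wy": 0, "wz": 2.5, "hand": 0.57}, {"dx": -20, "dy": -34, "dz": 0, "wx": 0, "wy": 0, "wz": 5, "hand": 0.57}, {"dx": -30, "dy": -51, "dz": 0, "wx": 0, "wy": 0, "wz": 7.5, "hand": 0.57}, {"dx": -39, "dy": -66, "dz": 0, "wx": 0, "wy": 0, "wz": 10, "hand": 0.57}, {"dx": -46, "dy": -79, "dz": 0, "wx": 0, "wy": 0, "wz": 12.5, "hand": 0.57}, {"dx": -51, "dy": -88, "dz": 0, "wx": 0, "wy": 0, "wz": 14.5, "hand": 0.57}, {"dx": -54, "dy": -93, "dz": 0, "wx": 0, "wy": 0, "wz": 15.5, "hand": 0.57}, {"dx": -55, "dy": -95, "dz": 0, "wx": 0, "wy": 0, "wz": 16, "hand": 0.57}, {"dx": -55, "dy": -95, "dz": 0, "wx": 0, "wy": 0, "wz": 16, "hand": 0.57}]}}

```text
time_s: 6.52
tcp_pos: [0.545, -0.1704, 0.1551]
tool_rot: [[-0.995, -0.096, -0.0], [-0.096, 0.995, 0.0], [0.0, 0.0, -1.0]]
ft_force: [-0.3, -0.2, -1.1]
gripper_width: 0.431
```

```bash
python3 - <<'E'
from fin import *
look(['wrist','side'],'3')
for n in['wrist']:
    box(n,'3',.47,.56,-.26,-.19,.012,.035);box(n,'3',.44,.52,-.38,-.28,.012,.035)
E
```

```text
t 6.525 tcp [ 545.  -170.4  155.1] yaw 95.5 j [-0.51  0.2   1.67  0.    1.27 -2.18] f [-0.27 -0.21 -1.06] w 39.63
wrist 2167 [ 510.3 -225. ] [70.9 23.8] 4.6 z [15.8 24.4 27.3]
wrist 2525 [ 477.4 -326.7] [70.6 23.7] 61.9 z [14.8 24.3 27.4]
```

View pics/wrist_3.png

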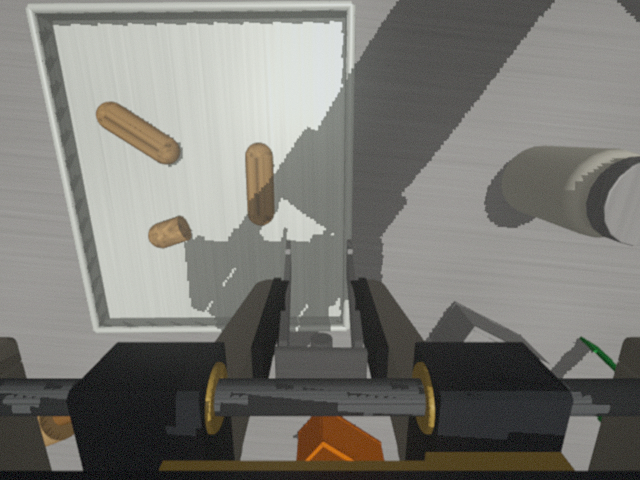

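View pics/side_3.png

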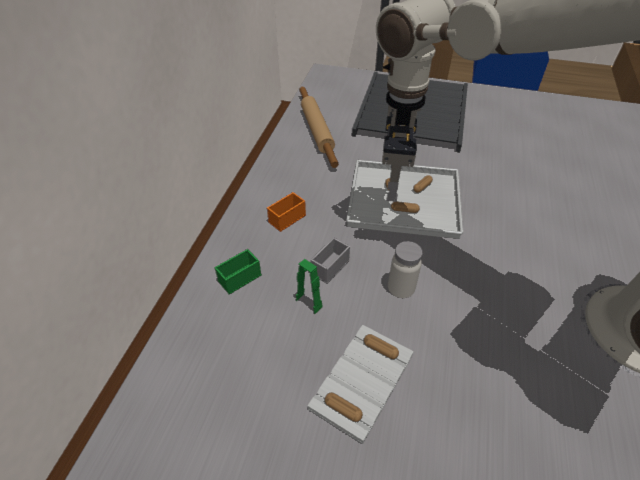

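```bash
python3 - <<'E'
from fin import *
d=np.load('wrist_3.npz');w=d['w']
for x0,x1 in((280,300),(340,362)):
    for y0,y1 in ((236,248),(248,262)):
        q=w[y0:y1,x0:x1].reshape(-1,3);q=q[(q[:,2]>.06)];print(len(q),np.round(np.median(q,0)*1000,1) if len(q) else '', np.round(np.percentile(q,[5,95],axis=0)*1000,1) if len(q) else '')
p=w.reshape(-1,3);m=(abs(p[:,0]-.545)<.06)&(abs(p[:,1]+.17)<.06)&(p[:,2]>.06)&(p[:,2]<.11);q=p[m]
print(len(q),cv2.minAreaRect((q[:,:2]*1000).astype(np.float32)),q[:,2].min())
m=(abs(p[:,0]-.545)<.06)&(abs(p[:,1]+.17)<.06)&(p[:,2]>.205)&(p[:,2]<.24);q=p[m];print(len(q),np.round(np.percentile(q,[5,50,95],axis=0)*1000,1))
E
```

```text
t 6.625 tcp [ 545.2 -170.2  155.1] yaw 95.51 j [-0.51  0.2   1.67  0.    1.27 -2.18] f [-0.48 -0.63 -0.74] w 39.52
45 [ 533.9 -191.3  102.6] [[ 533.5 -193.    93.3]
 [ 534.3 -189.7  110.6]]
76 [ 536.6 -189.9  117.3] [[ 533.9 -191.5  113.1]
 [ 538.3 -188.5  127.9]]
44 [ 530.1 -151.8  102.4] [[ 529.9 -153.3   93.1]
 [ 530.6 -150.2  110.5]]
89 [ 533.1 -152.4  115.6] [[ 530.2 -153.5  108.4]
 [ 538.1 -150.9  127.9]]
112 ((543.764892578125, -170.556640625), (24.243656158447266, 43.81379318237305), 5.386853218078613) 0.09236065616547187
8339 [[ 530.9 -199.7  207.4]
 [ 536.8 -169.8  218.8]
 [ 548.9 -141.7  233.8]]
```

Request:
{"method": "step_arm", "body": {"deltas": [{"dx": -3, "dy": -5, "dz": 0, "wx": 0, "wy": 0, "wz": 0, "hand": 0.57}, {"dx": -9, "dy": -15, "dz": 0, "wx": 0, "wy": 0, "wz": -0.2, "hand": 0.57}, {"dx": -18, "dy": -29, "dz": -3, "wx": 0, "wy": 0, "wz": -0.5, "hand": 0.57}, {"dx": -26, "dy": -43, "dz": -9, "wx": 0, "wy": 0, "wz": -0.5, "hand": 0.57}, {"dx": -31, "dy": -52, "dz": -18, "wx": 0, "wy": 0, "wz": -0.5, "hand": 0.57}, {"dx": -33, "dy": -55, "dz": -29, "wx": 0, "wy": 0, "wz": -0.5, "hand": 0.57}, {"dx": -33, "dy": -55, "dz": -40, "wx": 0, "wy": 0, "wz": -0.5, "hand": 0.57}, {"dx": -33, "dy": -55, "dz": -50, "wx": 0, "wy": 0, "wz": -0.5, "hand": 0.57}, {"dx": -33, "dy": -55, "dz": -55, "wx": 0, "wy": 0, "wz": -0.5, "hand": 0.57}, {"dx": -33, "dy": -55, "dz": -57, "wx": 0, "wy": 0, "wz": -0.5, "hand": 0.57}]}}

```text
time_s: 7.88
tcp_pos: [0.5121, -0.2251, 0.0977]
tool_rot: [[-0.996, -0.088, -0.0], [-0.088, 0.996, 0.0], [0.0, 0.0, -1.0]]
ft_force: [0.1, -0.7, -1.5]
gripper_width: 0.427
```

```bash
python3 - <<'E'
from fin import *
look(['wrist','side'],'4')
im=cv2.imread('pics/side_4.png')[140:240,340:480];cv2.imwrite('pics/side_4c.png',cv2.resize(im,None,fx=5,fy=5))
E
```

```text
t 7.875 tcp [ 512.1 -225.1   97.7] yaw 95.02 j [-0.63  0.24  1.75  0.    1.16 -2.29] f [ 0.09 -0.71 -1.48] w 39.28
```

View pics/wrist_4.png

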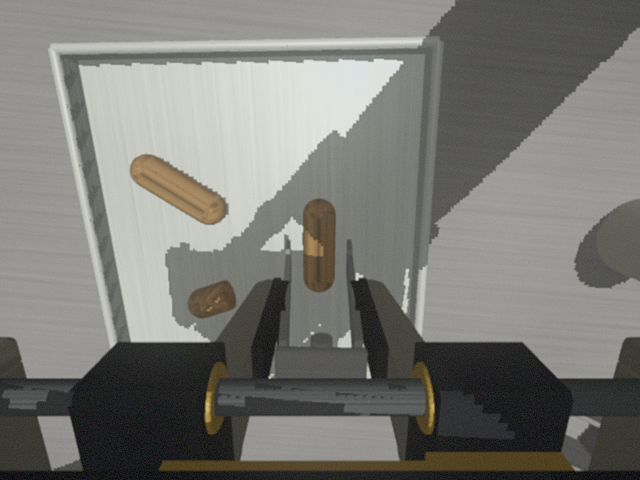

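View pics/side_4c.png

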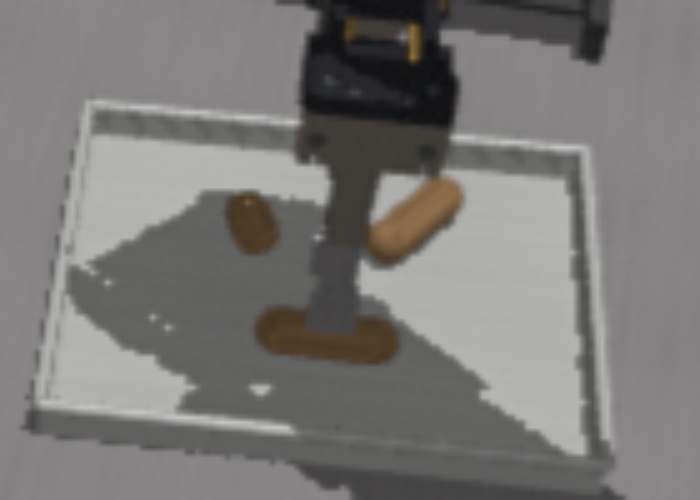

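Request:
{"method": "step_arm", "body": {"deltas": [{"dx": 0, "dy": 0, "dz": -5, "wx": 0, "wy": 0, "wz": 0, "hand": 0.57}, {"dx": 0, "dy": 0, "dz": -13, "wx": 0, "wy": 0, "wz": 0, "hand": 0.57}, {"dx": 0, "dy": 0, "dz": -20, "wx": 0, "wy": 0, "wz": 0, "hand": 0.57}, {"dx": 0, "dy": 0, "dz": -24, "wx": 0, "wy": 0, "wz": 0, "hand": 0.57}, {"dx": 0, "dy": 0, "dz": -24.5, "wx": 0, "wy": 0, "wz": 0, "hand": 0.58}, {"dx": 0, "dy": 0, "dz": -24.5, "wx": 0, "wy": 0, "wz": 0, "hand": 0.6}, {"dx": 0, "dy": 0, "dz": -24.5, "wx": 0, "wy": 0, "wz": 0, "hand": 0.62}, {"dx": 0, "dy": 0, "dz": -24.5, "wx": 0, "wy": 0, "wz": 0, "hand": 0.65}, {"dx": 0, "dy": 0, "dz": -24.5, "wx": 0, "wy": 0, "wz": 0, "hand": 0.68}, {"dx": 0, "dy": 0, "dz": -24.5, "wx": 0, "wy": 0, "wz": 0, "hand": 0.7}, {"dx": 0, "dy": 0, "dz": -24.5, "wx": 0, "wy": 0, "wz": 0, "hand": 0.7}], "force": 25}}

```text
time_s: 9.35
tcp_pos: [0.5122, -0.2255, 0.0738]
tool_rot: [[-0.996, -0.087, 0.0], [-0.087, 0.996, -0.0], [-0.0, -0.0, -1.0]]
ft_force: [-0.4, -0.0, 0.9]
gripper_width: 0.383
```

```bash
python3 st.py
```

```text
t 9.35 tcp [ 512.2 -225.5   73.8] yaw 95.0 j [-0.63  0.27  1.76 -0.    1.11 -2.29] f [-0.43 -0.01  0.87] w 35.26
```

Request:
{"method": "step_arm", "body": {"deltas": [{"dx": 0, "dy": 0, "dz": 2, "wx": 0, "wy": 0, "wz": 0, "hand": 0.7}, {"dx": 0, "dy": 0, "dz": 8, "wx": 0, "wy": 0, "wz": 0, "hand": 0.7}, {"dx": 0, "dy": 0, "dz": 18, "wx": 0, "wy": 0, "wz": 0, "hand": 0.7}, {"dx": 0, "dy": 0, "dz": 31, "wx": 0, "wy": 0, "wz": 0, "hand": 0.7}, {"dx": 0, "dy": 2, "dz": 45, "wx": 0, "wy": 0, "wz": 0, "hand": 0.7}, {"dx": 0, "dy": 6, "dz": 60, "wx": 0, "wy": 0, "wz": 0, "hand": 0.7}, {"dx": 0, "dy": 13, "dz": 75, "wx": 0, "wy": 0, "wz": 0, "hand": 0.7}, {"dx": 0, "dy": 23, "dz": 90, "wx": 0, "wy": 0, "wz": 0, "hand": 0.7}, {"dx": 1, "dy": 36, "dz": 104, "wx": 0, "wy": 0, "wz": -1, "hand": 0.7}, {"dx": 2, "dy": 52, "dz": 117, "wx": 0, "wy": 0, "wz": -2, "hand": 0.7}, {"dx": 3, "dy": 70, "dz": 128, "wx": 0, "wy": 0, "wz": -3, "hand": 0.7}, {"dx": 4, "dy": 90, "dz": 136, "wx": 0, "wy": 0, "wz": -4, "hand": 0.7}]}}

```text
time_s: 10.85
tcp_pos: [0.5162, -0.1343, 0.2108]
tool_rot: [[-1.0, -0.017, 0.001], [-0.017, 1.0, -0.0], [-0.001, -0.0, -1.0]]
ft_force: [0.1, -0.2, -2.0]
gripper_width: 0.378
```

```bash
python3 - <<'E'
from fin import *
look(['side','wrist'],'5')
E
```

```text
t 10.85 tcp [ 516.2 -134.3  210.8] yaw 90.98 j [-0.48  0.05  1.72  0.    1.37 -2.07] f [ 0.14 -0.2  -2.03] w 34.77
```

View pics/wrist_5.png

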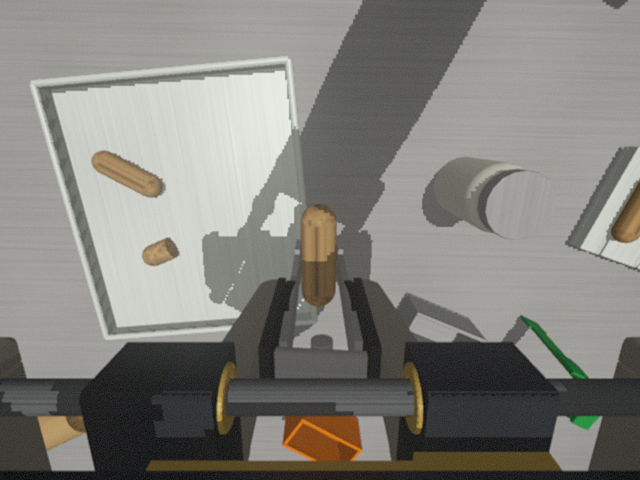

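Request:
{"method": "step_arm", "body": {"deltas": [{"dx": 0, "dy": 8, "dz": 3, "wx": 0, "wy": 0, "wz": -0.4, "hand": 0.7}, {"dx": 1, "dy": 22, "dz": 5, "wx": 0, "wy": 0, "wz": -1, "hand": 0.7}, {"dx": 1, "dy": 42, "dz": 6, "wx": 0, "wy": 0, "wz": -2, "hand": 0.7}, {"dx": 2, "dy": 65, "dz": 6, "wx": 0, "wy": 0, "wz": -3, "hand": 0.7}, {"dx": 3, "dy": 89, "dz": 6, "wx": 0, "wy": 0, "wz": -4, "hand": 0.7}, {"dx": 4, "dy": 113, "dz": 6, "wx": 0, "wy": 0, "wz": -5.2, "hand": 0.7}, {"dx": 5, "dy": 137, "dz": 6, "wx": 0, "wy": 0, "wz": -6.4, "hand": 0.7}, {"dx": 6, "dy": 161, "dz": 6, "wx": 0, "wy": 0, "wz": -7.5, "hand": 0.7}, {"dx": 7, "dy": 185, "dz": 6, "wx": 0, "wy": 0, "wz": -8.6, "hand": 0.7}, {"dx": 8, "dy": 209, "dz": 6, "wx": 0, "wy": 0, "wz": -9.7, "hand": 0.7}, {"dx": 9, "dy": 232, "dz": 6, "wx": 0, "wy": 0, "wz": -10.7, "hand": 0.7}, {"dx": 9, "dy": 254, "dz": 6, "wx": 0, "wy": 0, "wz": -11.7, "hand": 0.7}]}}

```text
time_s: 12.45
tcp_pos: [0.5248, 0.1197, 0.2153]
tool_rot: [[-0.982, 0.187, -0.001], [0.187, 0.982, 0.0], [0.001, -0.0, -1.0]]
ft_force: [-1.3, 0.2, -1.8]
gripper_width: 0.373
```

Request:
{"method": "step_arm", "body": {"deltas": [{"dx": 1, "dy": 20, "dz": 0, "wx": 0, "wy": 0, "wz": -1, "hand": 0.7}, {"dx": 2, "dy": 40, "dz": 0, "wx": 0, "wy": 0, "wz": -2, "hand": 0.7}, {"dx": 3, "dy": 60, "dz": 0, "wx": 0, "wy": 0, "wz": -3, "hand": 0.7}, {"dx": 3.5, "dy": 79, "dz": -2, "wx": 0, "wy": 0, "wz": -4, "hand": 0.7}, {"dx": 4, "dy": 97, "dz": -7, "wx": 0, "wy": 0, "wz": -5, "hand": 0.7}, {"dx": 4.5, "dy": 113, "dz": -14, "wx": 0, "wy": 0, "wz": -6, "hand": 0.7}, {"dx": 5, "dy": 127, "dz": -23, "wx": 0, "wy": 0, "wz": -6.5, "hand": 0.7}, {"dx": 5.5, "dy": 138, "dz": -32, "wx": 0, "wy": 0, "wz": -7, "hand": 0.7}, {"dx": 6, "dy": 147, "dz": -40, "wx": 0, "wy": 0, "wz": -7.3, "hand": 0.7}, {"dx": 6, "dy": 153, "dz": -47, "wx": 0, "wy": 0, "wz": -7.3, "hand": 0.7}, {"dx": 6, "dy": 156, "dz": -52, "wx": 0, "wy": 0, "wz": -7.3, "hand": 0.7}, {"dx": 6, "dy": 157, "dz": -55, "wx": 0, "wy": 0, "wz": -7.3, "hand": 0.7}]}}

```text
time_s: 13.95
tcp_pos: [0.5311, 0.2755, 0.1603]
tool_rot: [[-0.951, 0.309, -0.0], [0.309, 0.951, -0.0], [0.0, -0.0, -1.0]]
ft_force: [0.2, -0.3, -0.9]
gripper_width: 0.377
```

```bash
python3 - <<'E'
from fin import *
look(['side','wrist','scene'],'6')
for n in ['side','wrist','scene']: box(n,'6',.42,.63,.12,.38,.010,.027)
im=cv2.imread('pics/side_6.png')[270:470,260:460];cv2.imwrite('pics/side_6c.png',cv2.resize(im,None,fx=3,fy=3))
E
```

```text
t 13.95 tcp [531.1 275.5 160.3] yaw 72.0 j [ 0.28  0.26  1.59 -0.    1.29 -0.98] f [ 0.23 -0.26 -0.91] w 34.72
side 4140 [524.2 253.8] [196.4 110.5] 72.2 z [13.  21.4 24.6]
wrist 17829 [523.1 254.5] [194.6 110.6] 72.1 z [15.1 21.  22.7]
scene 2331 [525.8 254.1] [198.3 116.2] 72.5 z [11.1 22.6 26.1]
```

View pics/wrist_6.png

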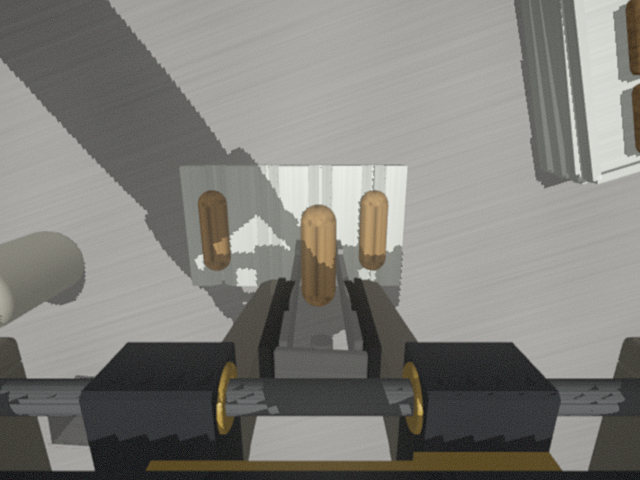

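View pics/side_6c.png

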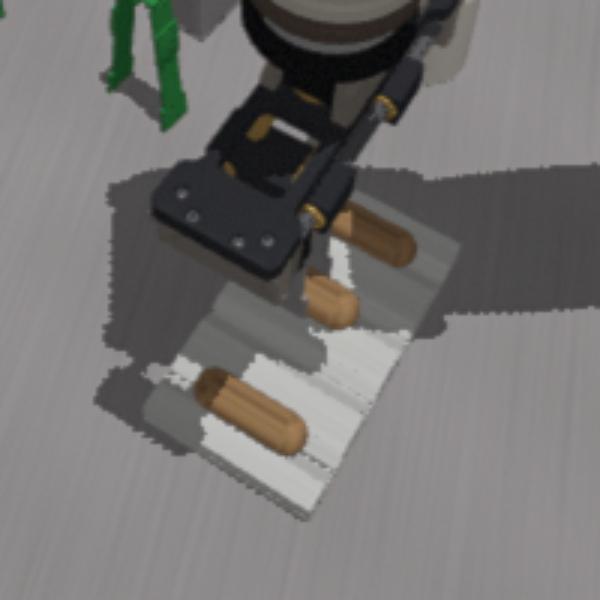

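```bash
python3 - <<'E'
from fin import *
w=np.load('wrist_6.npz')['w'];im=np.load('wrist_6.npz')['im'].astype(int)
p=w.reshape(-1,3);c=im.reshape(-1,3);m=(abs(p[:,0]-.531)<.06)&(abs(p[:,1]-.275)<.06)&(p[:,2]>.075)&(p[:,2]<.125)&(c[:,2]-c[:,0]>35);q=p[m]
print(len(q),cv2.minAreaRect((q[:,:2]*1000).astype(np.float32)),np.round(np.percentile(q[:,2],[1,50,98])*1000,1))
# height along length
u=np.array([np.cos(np.radians(-18)),np.sin(np.radians(-18))]);t=(q[:,:2]-[.531,.2755])@u
for a in np.arange(-.036,.04,.012):
    k=abs(t-a)<.004
    if k.sum()>5: print(round(a*1000),np.round(np.percentile(q[k,2],95)*1000,1))
E
```

```text
t 14.1 tcp [531.2 275.4 160.6] yaw 71.99 j [ 0.28  0.26  1.59 -0.    1.29 -0.98] f [-0.81 -0.22 -0.49] w 34.69
2994 ((527.4686889648438, 276.20184326171875), (22.57803726196289, 67.88101196289062), 72.3720932006836) [104.  110.5 113.3]
-36 110.6
-24 113.1
-12 113.1
0 112.8
12 112.7
24 112.6
```

Request:
{"method": "step_arm", "body": {"deltas": [{"dx": 0, "dy": 0.2, "dz": -4, "wx": 0, "wy": 0, "wz": 0, "hand": 0.7}, {"dx": 0.2, "dy": 0.4, "dz": -13, "wx": 0, "wy": 0, "wz": 0, "hand": 0.7}, {"dx": 0.2, "dy": 0.4, "dz": -24, "wx": 0, "wy": 0, "wz": 0, "hand": 0.7}, {"dx": 0.2, "dy": 0.4, "dz": -36, "wx": 0, "wy": 0, "wz": 0, "hand": 0.7}, {"dx": 0.2, "dy": 0.4, "dz": -48, "wx": 0, "wy": 0, "wz": 0, "hand": 0.7}, {"dx": 0.2, "dy": 0.4, "dz": -58, "wx": 0, "wy": 0, "wz": 0, "hand": 0.7}, {"dx": 0.2, "dy": 0.4, "dz": -64, "wx": 0, "wy": 0, "wz": 0, "hand": 0.7}, {"dx": 0.2, "dy": 0.4, "dz": -67, "wx": 0, "wy": 0, "wz": 0, "hand": 0.7}, {"dx": 0.2, "dy": 0.4, "dz": -69, "wx": 0, "wy": 0, "wz": 0, "hand": 0.7}, {"dx": 0.2, "dy": 0.4, "dz": -70.5, "wx": 0, "wy": 0, "wz": 0, "hand": 0.7}, {"dx": 0.2, "dy": 0.4, "dz": -70.5, "wx": 0, "wy": 0, "wz": 0, "hand": 0.7}]}}

```text
time_s: 15.48
tcp_pos: [0.5314, 0.276, 0.0902]
tool_rot: [[-0.951, 0.309, 0.0], [0.309, 0.951, 0.0], [-0.0, 0.0, -1.0]]
ft_force: [-0.2, -0.3, -0.6]
gripper_width: 0.381
```

```bash
python3 st.py
```

```text
t 15.475 tcp [531.4 276.   90.2] yaw 72.0 j [ 0.28  0.34  1.64 -0.    1.16 -0.98] f [-0.17 -0.33 -0.64] w 35.04
```

Request:
{"method": "step_arm", "body": {"deltas": [{"dx": 0, "dy": 0, "dz": -0.5, "wx": 0, "wy": 0, "wz": 0, "hand": 0.7}, {"dx": 0, "dy": 0, "dz": -1, "wx": 0, "wy": 0, "wz": 0, "hand": 0.7}, {"dx": 0, "dy": 0, "dz": -1.5, "wx": 0, "wy": 0, "wz": 0, "hand": 0.7}]}}

```text
time_s: 15.85
tcp_pos: [0.5316, 0.2762, 0.0891]
tool_rot: [[-0.951, 0.309, 0.001], [0.309, 0.951, 0.0], [-0.001, 0.001, -1.0]]
ft_force: [-0.9, 1.1, 1.4]
gripper_width: 0.377
```

```bash
python3 st.py
```

```text
t 15.85 tcp [531.6 276.2  89.1] yaw 72.0 j [ 0.28  0.34  1.64  0.    1.16 -0.98] f [-0.95  1.09  1.36] w 34.72
```

Request:
{"method": "step_arm", "body": {"deltas": [{"dx": 0, "dy": 0, "dz": -0.4, "wx": 0, "wy": 0, "wz": 0, "hand": 0.7}, {"dx": 0, "dy": 0, "dz": -0.8, "wx": 0, "wy": 0, "wz": 0, "hand": 0.7}, {"dx": 0, "dy": 0, "dz": -0.8, "wx": 0, "wy": 0, "wz": 0, "hand": 0.7}]}}

```text
time_s: 16.23
tcp_pos: [0.5318, 0.2763, 0.0884]
tool_rot: [[-0.951, 0.309, 0.001], [0.309, 0.951, 0.001], [-0.001, 0.001, -1.0]]
ft_force: [-1.2, 2.5, 3.7]
gripper_width: 0.376
```

```bash
python3 - <<'E'
from fin import *
look(['side','wrist','scene'],'7')
E
```

```text
t 16.225 tcp [531.8 276.3  88.4] yaw 72.0 j [ 0.28  0.34  1.64  0.    1.16 -0.98] f [-1.18  2.47  3.73] w 34.63
```

View pics/wrist_7.png

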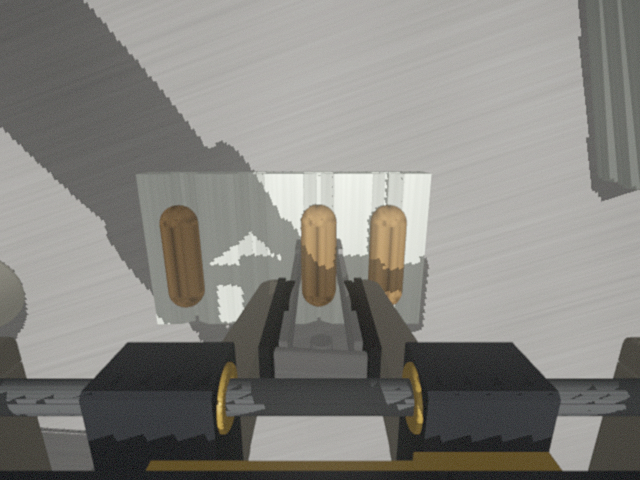

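Request:
{"method": "step_arm", "body": {"deltas": [{"dx": 0.1, "dy": 0.4, "dz": 0, "wx": 0, "wy": 0, "wz": 0, "hand": 0.7}, {"dx": 0.2, "dy": 0.6, "dz": 0, "wx": 0, "wy": 0, "wz": 0, "hand": 0.64}, {"dx": 0.2, "dy": 0.6, "dz": 0, "wx": 0, "wy": 0, "wz": 0, "hand": 0.61}, {"dx": 0.2, "dy": 0.6, "dz": 0.5, "wx": 0, "wy": 0, "wz": 0, "hand": 0.59}, {"dx": 0.2, "dy": 0.6, "dz": 1, "wx": 0, "wy": 0, "wz": 0, "hand": 0.57}, {"dx": 0.2, "dy": 0.6, "dz": 1, "wx": 0, "wy": 0, "wz": 0, "hand": 0.565}, {"dx": 0.2, "dy": 0.6, "dz": 1, "wx": 0, "wy": 0, "wz": 0, "hand": 0.565}]}}

```text
time_s: 17.25
tcp_pos: [0.5314, 0.2765, 0.0887]
tool_rot: [[-0.951, 0.309, -0.0], [0.309, 0.951, -0.0], [0.0, -0.0, -1.0]]
ft_force: [-0.1, 0.9, -0.7]
gripper_width: 0.437
```

```bash
python3 - <<'E'
from fin import *
look(['side','wrist'],'8')
E
```

```text
t 17.25 tcp [531.4 276.5  88.7] yaw 72.0 j [ 0.28  0.34  1.64 -0.    1.16 -0.98] f [-0.07  0.86 -0.67] w 40.17
```

View pics/wrist_8.png

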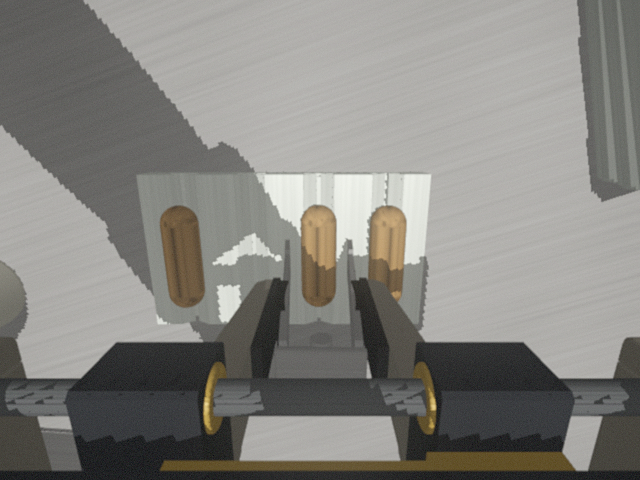

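Request:
{"method": "step_arm", "body": {"deltas": [{"dx": 0, "dy": 0, "dz": 2, "wx": 0, "wy": 0, "wz": 0, "hand": 0.57}, {"dx": 0, "dy": 0, "dz": 8, "wx": 0, "wy": 0, "wz": 0, "hand": 0.57}, {"dx": 0, "dy": 0, "dz": 18, "wx": 0, "wy": 0, "wz": 0, "hand": 0.57}, {"dx": 0, "dy": 0, "dz": 31, "wx": 0, "wy": 0, "wz": 0, "hand": 0.57}, {"dx": 0, "dy": 0, "dz": 46, "wx": 0, "wy": 0, "wz": 0, "hand": 0.57}, {"dx": 0, "dy": -2, "dz": 61, "wx": 0, "wy": 0, "wz": 0, "hand": 0.57}, {"dx": 0, "dy": -7, "dz": 76, "wx": 0, "wy": 0, "wz": -1, "hand": 0.57}, {"dx": -1, "dy": -15, "dz": 90, "wx": 0, "wy": 0, "wz": -3, "hand": 0.57}, {"dx": -2, "dy": -27, "dz": 102, "wx": 0, "wy": 0, "wz": -6, "hand": 0.57}, {"dx": -3, "dy": -43, "dz": 111, "wx": 0, "wy": 0, "wz": -9, "hand": 0.57}, {"dx": -4, "dy": -62, "dz": 117, "wx": 0, "wy": 0, "wz": -12, "hand": 0.57}, {"dx": -6, "dy": -84, "dz": 120, "wx": 0, "wy": 0, "wz": -15, "hand": 0.57}]}}

```text
time_s: 18.85
tcp_pos: [0.5254, 0.191, 0.209]
tool_rot: [[-0.837, 0.548, -0.0], [0.548, 0.837, -0.0], [-0.0, -0.0, -1.0]]
ft_force: [0.0, -0.8, -0.8]
gripper_width: 0.431
```

```bash
python3 - <<'E'
from fin import *
look(['side','wrist'],'9')
for n in['side','wrist']:
  box(n,'9',.49,.58,.245,.30,.030,.06);box(n,'9',.42,.63,.12,.38,.010,.027)
E
```

```text
t 18.85 tcp [525.4 191.  209. ] yaw 56.78 j [ 0.13  0.12  1.65 -0.    1.37 -0.86] f [ 0.01 -0.76 -0.75] w 39.63
side 505 [530.7 277. ] [22.9 70.4] 72.4 z [30.8 39.6 44. ]
side 4775 [524.  253.2] [196.8 110.9] 72.2 z [13.3 21.5 24.8]
wrist 1733 [529.5 276.8] [24.  70.9] 72.0 z [31.4 39.3 42.2]
wrist 16179 [523.4 255.1] [195.  110.3] 72.1 z [15.6 21.  22.7]
```

View pics/side_9.png

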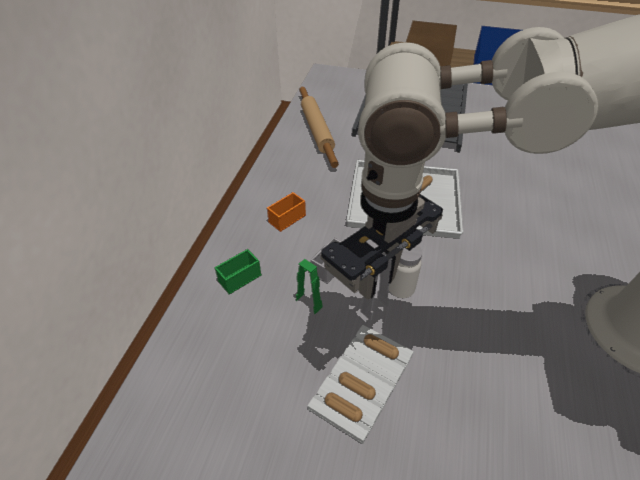

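Request:
{"method": "step_arm", "body": {"deltas": [{"dx": -1, "dy": -12, "dz": 2, "wx": 0, "wy": 0, "wz": -2, "hand": 0.57}, {"dx": -2, "dy": -30, "dz": 3, "wx": 0, "wy": 0, "wz": -5, "hand": 0.57}, {"dx": -4, "dy": -52, "dz": 4, "wx": 0, "wy": 0, "wz": -8.5, "hand": 0.57}, {"dx": -6, "dy": -75, "dz": 4, "wx": 0, "wy": 0, "wz": -12, "hand": 0.57}, {"dx": -8, "dy": -98, "dz": 4, "wx": 0, "wy": 0, "wz": -16, "hand": 0.57}, {"dx": -10, "dy": -121, "dz": 4, "wx": 0, "wy": 0, "wz": -20, "hand": 0.57}, {"dx": -12, "dy": -144, "dz": 4, "wx": 0, "wy": 0, "wz": -24, "hand": 0.57}, {"dx": -14, "dy": -167, "dz": 4, "wx": 0, "wy": 0, "wz": -28, "hand": 0.57}, {"dx": -16, "dy": -190, "dz": 4, "wx": 0, "wy": 0, "wz": -32, "hand": 0.57}, {"dx": -18, "dy": -213, "dz": 4, "wx": 0, "wy": 0, "wz": -36, "hand": 0.57}, {"dx": -20, "dy": -236, "dz": 4, "wx": 0, "wy": 0, "wz": -40, "hand": 0.57}, {"dx": -22, "dy": -259, "dz": 4, "wx": 0, "wy": 0, "wz": -44, "hand": 0.57}]}}

```text
time_s: 20.45
tcp_pos: [0.503, -0.0677, 0.2127]
tool_rot: [[-0.221, 0.975, -0.0], [0.975, 0.221, -0.0], [-0.0, -0.0, -1.0]]
ft_force: [-0.4, 0.0, -0.9]
gripper_width: 0.428
```

Request:
{"method": "step_arm", "body": {"deltas": [{"dx": -2, "dy": -23, "dz": 0, "wx": 0, "wy": 0, "wz": -4, "hand": 0.57}, {"dx": -4, "dy": -46, "dz": 0, "wx": 0, "wy": 0, "wz": -8, "hand": 0.57}, {"dx": -6, "dy": -69, "dz": -2, "wx": 0, "wy": 0, "wz": -12, "hand": 0.57}, {"dx": -8, "dy": -92, "dz": -6, "wx": 0, "wy": 0, "wz": -16, "hand": 0.57}, {"dx": -10, "dy": -115, "dz": -12, "wx": 0, "wy": 0, "wz": -20, "hand": 0.57}, {"dx": -12, "dy": -138, "dz": -19, "wx": 0, "wy": 0, "wz": -24, "hand": 0.57}, {"dx": -14, "dy": -160, "dz": -26, "wx": 0, "wy": 0, "wz": -28, "hand": 0.57}, {"dx": -16, "dy": -180, "dz": -33, "wx": 0, "wy": 0, "wz": -32, "hand": 0.57}, {"dx": -18, "dy": -197, "dz": -39, "wx": 0, "wy": 0, "wz": -36, "hand": 0.57}, {"dx": -20, "dy": -210, "dz": -43, "wx": 0, "wy": 0, "wz": -39, "hand": 0.57}, {"dx": -21, "dy": -218, "dz": -46, "wx": 0, "wy": 0, "wz": -41, "hand": 0.57}, {"dx": -21, "dy": -220, "dz": -48, "wx": 0, "wy": 0, "wz": -41.5, "hand": 0.57}]}}

```text
time_s: 21.95
tcp_pos: [0.4824, -0.2867, 0.1647]
tool_rot: [[0.478, 0.878, 0.0], [0.878, -0.478, 0.0], [0.0, -0.0, -1.0]]
ft_force: [-0.4, 0.9, -0.8]
gripper_width: 0.434
```

```bash
python3 - <<'E'
from fin import *
look(['wrist','side'],'10')
box('wrist','10',.43,.53,-.38,-.28,.012,.035);box('side','10',.43,.53,-.38,-.28,.012,.035)
box('wrist','10',.42,.54,-.36,-.23,.09,.125)
E
```

```text
t 21.95 tcp [ 482.4 -286.7  164.7] yaw -28.56 j [-0.75  0.17  1.69  0.    1.29 -0.25] f [-0.37  0.87 -0.77] w 39.91
wrist 1541 [ 477.8 -326.5] [69.8 22.4] 61.4 z [16.4 24.6 27.3]
side 185 [ 480.4 -326.3] [67.4 24.1] 62.2 z [13.5 24.7 30.3]
wrist 186 [ 482.1 -285. ] [24.6 43.6] 61.5 z [102.3 116.4 124.8]
```

View pics/wrist_10.png

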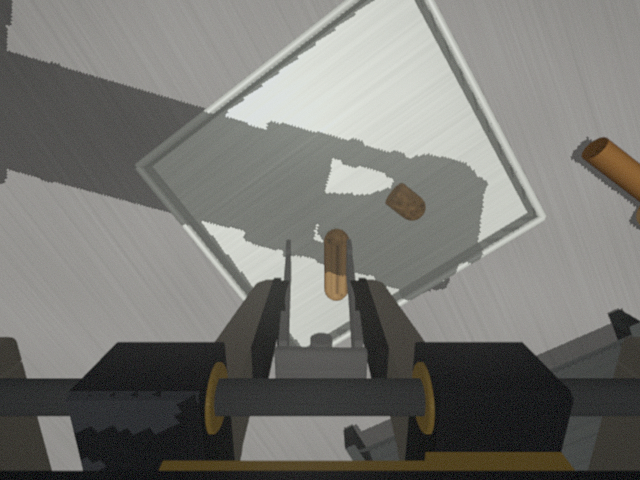

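Request:
{"method": "step_arm", "body": {"deltas": [{"dx": 0, "dy": -4, "dz": 0, "wx": 0, "wy": 0, "wz": 0, "hand": 0.57}, {"dx": -1, "dy": -12, "dz": -3, "wx": 0, "wy": 0, "wz": 0, "hand": 0.57}, {"dx": -2, "dy": -23, "dz": -10, "wx": 0, "wy": 0, "wz": 0, "hand": 0.57}, {"dx": -3.5, "dy": -34, "dz": -21, "wx": 0, "wy": 0, "wz": 0, "hand": 0.57}, {"dx": -4.1, "dy": -40, "dz": -34, "wx": 0, "wy": 0, "wz": 0, "hand": 0.57}, {"dx": -4.1, "dy": -41, "dz": -47, "wx": 0, "wy": 0, "wz": 0, "hand": 0.57}, {"dx": -4.1, "dy": -41, "dz": -58, "wx": 0, "wy": 0, "wz": 0, "hand": 0.57}, {"dx": -4.1, "dy": -41, "dz": -64, "wx": 0, "wy": 0, "wz": 0, "hand": 0.57}, {"dx": -4.1, "dy": -41, "dz": -66, "wx": 0, "wy": 0, "wz": 0, "hand": 0.57}, {"dx": -4.1, "dy": -41, "dz": -66, "wx": 0, "wy": 0, "wz": 0, "hand": 0.57}]}}

```text
time_s: 23.3
tcp_pos: [0.4786, -0.3274, 0.0991]
tool_rot: [[0.477, 0.879, 0.0], [0.879, -0.477, -0.0], [-0.0, 0.0, -1.0]]
ft_force: [1.3, 0.3, -1.5]
gripper_width: 0.431
```

```bash
python3 - <<'E'
from fin import *
look(['wrist','side'],'11')
box('wrist','11',.43,.53,-.38,-.28,.014,.0285);box('wrist','11',.43,.53,-.38,-.28,.036,.055)
im=cv2.imread('pics/side_11.png')[140:240,340:480];cv2.imwrite('pics/side_11c.png',cv2.resize(im,None,fx=4,fy=4))
E
```

```text
t 23.3 tcp [ 478.6 -327.4   99.1] yaw -28.49 j [-0.81  0.28  1.69  0.    1.17 -0.31] f [ 1.31  0.27 -1.5 ] w 39.7
wrist 2758 [ 478.1 -326.8] [70.2 23.8] 62.2 z [16.5 24.4 27.2]
wrist 118 [ 478.3 -325.6] [24.3 43.4] 61.5 z [36.8 45.1 54.8]
```

View pics/wrist_11.png

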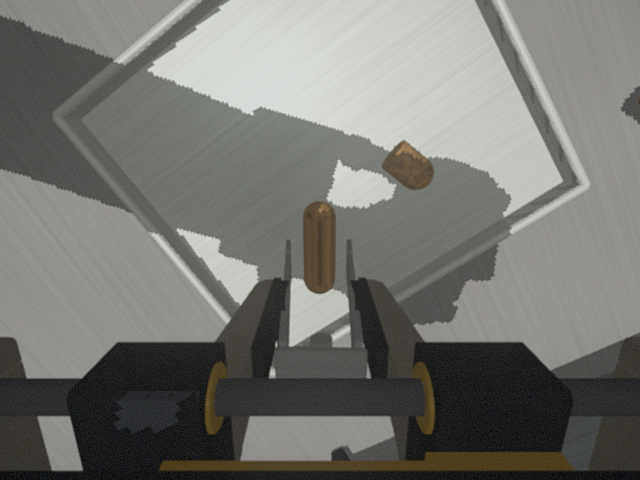

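View pics/side_11c.png

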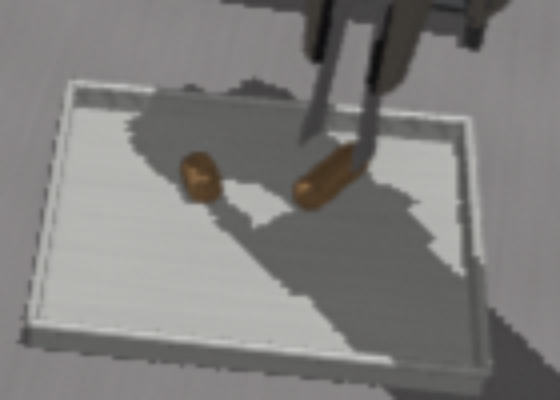

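Request:
{"method": "step_arm", "body": {"deltas": [{"dx": 0, "dy": -0.5, "dz": -5, "wx": 0, "wy": 0, "wz": 0, "hand": 0.57}, {"dx": 0, "dy": -0.8, "dz": -13, "wx": 0, "wy": 0, "wz": 0, "hand": 0.57}, {"dx": 0, "dy": -0.8, "dz": -20, "wx": 0, "wy": 0, "wz": 0, "hand": 0.57}, {"dx": 0, "dy": -0.8, "dz": -24, "wx": 0, "wy": 0, "wz": 0, "hand": 0.57}, {"dx": 0, "dy": -0.8, "dz": -25, "wx": 0, "wy": 0, "wz": 0, "hand": 0.58}, {"dx": 0, "dy": -0.8, "dz": -25, "wx": 0, "wy": 0, "wz": 0, "hand": 0.6}, {"dx": 0, "dy": -0.8, "dz": -25, "wx": 0, "wy": 0, "wz": 0, "hand": 0.62}, {"dx": 0, "dy": -0.8, "dz": -25, "wx": 0, "wy": 0, "wz": 0, "hand": 0.65}, {"dx": 0, "dy": -0.8, "dz": -25, "wx": 0, "wy": 0, "wz": 0, "hand": 0.68}, {"dx": 0, "dy": -0.8, "dz": -25, "wx": 0, "wy": 0, "wz": 0, "hand": 0.7}, {"dx": 0, "dy": -0.8, "dz": -25, "wx": 0, "wy": 0, "wz": 0, "hand": 0.7}], "force": 25}}

```text
time_s: 24.78
tcp_pos: [0.4785, -0.3284, 0.0741]
tool_rot: [[0.477, 0.879, 0.0], [0.879, -0.477, -0.0], [-0.0, 0.001, -1.0]]
ft_force: [-0.3, -0.0, 1.7]
gripper_width: 0.378
```

```bash
python3 st.py
```

```text
t 24.775 tcp [ 478.5 -328.4   74.1] yaw -28.5 j [-0.81  0.32  1.7   0.    1.12 -0.31] f [-0.33 -0.02  1.68] w 34.76
```

Request:
{"method": "step_arm", "body": {"deltas": [{"dx": 0, "dy": 0, "dz": 2, "wx": 0, "wy": 0, "wz": 0, "hand": 0.7}, {"dx": 0, "dy": 0, "dz": 8, "wx": 0, "wy": 0, "wz": 0, "hand": 0.7}, {"dx": 0, "dy": 0, "dz": 18, "wx": 0, "wy": 0, "wz": 0, "hand": 0.7}, {"dx": 0, "dy": 0, "dz": 31, "wx": 0, "wy": 0, "wz": 0, "hand": 0.7}, {"dx": 0, "dy": 2, "dz": 45, "wx": 0, "wy": 0, "wz": 1, "hand": 0.7}, {"dx": 0, "dy": 6, "dz": 60, "wx": 0, "wy": 0, "wz": 3, "hand": 0.7}, {"dx": 1, "dy": 13, "dz": 75, "wx": 0, "wy": 0, "wz": 6, "hand": 0.7}, {"dx": 2, "dy": 23, "dz": 90, "wx": 0, "wy": 0, "wz": 9.5, "hand": 0.7}, {"dx": 3, "dy": 36, "dz": 104, "wx": 0, "wy": 0, "wz": 13, "hand": 0.7}, {"dx": 4, "dy": 52, "dz": 117, "wx": 0, "wy": 0, "wz": 16.5, "hand": 0.7}, {"dx": 5, "dy": 71, "dz": 128, "wx": 0, "wy": 0, "wz": 20, "hand": 0.7}, {"dx": 7, "dy": 93, "dz": 136, "wx": 0, "wy": 0, "wz": 23.5, "hand": 0.7}]}}

```text
time_s: 26.28
tcp_pos: [0.4855, -0.2341, 0.2108]
tool_rot: [[0.084, 0.996, 0.001], [0.996, -0.084, -0.0], [-0.0, 0.001, -1.0]]
ft_force: [0.1, 0.3, -0.9]
gripper_width: 0.376
```

Request:
{"method": "step_arm", "body": {"deltas": [{"dx": 2, "dy": 23, "dz": 4, "wx": 0, "wy": 0, "wz": 3.5, "hand": 0.7}, {"dx": 3, "dy": 46, "dz": 6, "wx": 0, "wy": 0, "wz": 7, "hand": 0.7}, {"dx": 5, "dy": 69, "dz": 6, "wx": 0, "wy": 0, "wz": 10.5, "hand": 0.7}, {"dx": 6, "dy": 92, "dz": 6, "wx": 0, "wy": 0, "wz": 14, "hand": 0.7}, {"dx": 8, "dy": 115, "dz": 6, "wx": 0, "wy": 0, "wz": 18, "hand": 0.7}, {"dx": 9, "dy": 138, "dz": 6, "wx": 0, "wy": 0, "wz": 22, "hand": 0.7}, {"dx": 11, "dy": 161, "dz": 6, "wx": 0, "wy": 0, "wz": 26, "hand": 0.7}, {"dx": 12, "dy": 184, "dz": 6, "wx": 0, "wy": 0, "wz": 30, "hand": 0.7}, {"dx": 14, "dy": 207, "dz": 6, "wx": 0, "wy": 0, "wz": 34, "hand": 0.7}, {"dx": 16, "dy": 230, "dz": 6, "wx": 0, "wy": 0, "wz": 38, "hand": 0.7}, {"dx": 17, "dy": 253, "dz": 6, "wx": 0, "wy": 0, "wz": 42, "hand": 0.7}, {"dx": 19, "dy": 276, "dz": 6, "wx": 0, "wy": 0, "wz": 46, "hand": 0.7}]}}

```text
time_s: 27.78
tcp_pos: [0.5037, 0.0426, 0.2155]
tool_rot: [[-0.66, 0.752, -0.001], [0.752, 0.66, 0.0], [0.001, -0.001, -1.0]]
ft_force: [-0.3, 0.4, -0.5]
gripper_width: 0.376
```

```bash
python3 st.py
```

```text
t 27.775 tcp [503.7  42.6 215.5] yaw 41.28 j [-0.16 -0.02  1.79  0.    1.38 -0.88] f [-0.31  0.39 -0.49] w 34.57
```

Request:
{"method": "step_arm", "body": {"deltas": [{"dx": 1.5, "dy": 23, "dz": 0, "wx": 0, "wy": 0, "wz": 4, "hand": 0.7}, {"dx": 3, "dy": 46, "dz": 0, "wx": 0, "wy": 0, "wz": 8, "hand": 0.7}, {"dx": 4.5, "dy": 69, "dz": 0, "wx": 0, "wy": 0, "wz": 12, "hand": 0.7}, {"dx": 6, "dy": 91, "dz": -2, "wx": 0, "wy": 0, "wz": 16, "hand": 0.7}, {"dx": 7.5, "dy": 112, "dz": -7, "wx": 0, "wy": 0, "wz": 20, "hand": 0.7}, {"dx": 9, "dy": 132, "dz": -14, "wx": 0, "wy": 0, "wz": 23.5, "hand": 0.7}, {"dx": 10, "dy": 150, "dz": -23, "wx": 0, "wy": 0, "wz": 26.5, "hand": 0.7}, {"dx": 11, "dy": 165, "dz": -32, "wx": 0, "wy": 0, "wz": 28.5, "hand": 0.7}, {"dx": 12, "dy": 177, "dz": -40, "wx": 0, "wy": 0, "wz": 30, "hand": 0.7}, {"dx": 13, "dy": 185, "dz": -47, "wx": 0, "wy": 0, "wz": 30.7, "hand": 0.7}, {"dx": 13, "dy": 189, "dz": -52, "wx": 0, "wy": 0, "wz": 30.7, "hand": 0.7}, {"dx": 13, "dy": 190.5, "dz": -55, "wx": 0, "wy": 0, "wz": 30.7, "hand": 0.7}]}}

```text
time_s: 29.28
tcp_pos: [0.5174, 0.2312, 0.1605]
tool_rot: [[-0.949, 0.314, -0.0], [0.314, 0.949, -0.0], [0.0, -0.0, -1.0]]
ft_force: [-0.5, -0.7, -0.6]
gripper_width: 0.379
```

```bash
python3 - <<'E'
from fin import *
look(['side','wrist'],'12')
box('wrist','12',.42,.63,.12,.38,.010,.027)
w=np.load('wrist_12.npz')['w'];im=np.load('wrist_12.npz')['im'].astype(int)
p=w.reshape(-1,3);c=im.reshape(-1,3);m=(abs(p[:,0]-.517)<.06)&(abs(p[:,1]-.232)<.06)&(p[:,2]>.075)&(p[:,2]<.125)&(c[:,2]-c[:,0]>35);q=p[m]
print(len(q),cv2.minAreaRect((q[:,:2]*1000).astype(np.float32)),np.round(np.percentile(q[:,2],[1,50,98])*1000,1))
u=np.array([np.cos(np.radians(-18)),np.sin(np.radians(-18))]);t=(q[:,:2]-[.517,.2325])@u
for a in np.arange(-.036,.04,.012):
    k=abs(t-a)<.004
    if k.sum()>5: print(round(a*1000),np.round(np.percentile(q[k,2],95)*1000,1))
print(r.state()['tcp_pos'])
E
```

```text
t 29.275 tcp [517.4 231.2 160.5] yaw 71.68 j [ 0.21  0.18  1.68 -0.    1.28 -1.04] f [-0.48 -0.74 -0.6 ] w 34.89
wrist 15889 [523.4 254.9] [194.8 110.9] 72.0 z [15.8 21.1 22.7]
3017 ((515.048828125, 231.30348205566406), (23.036052703857422, 68.89754486083984), 72.36029052734375) [103.7 110.6 113.2]
-36 108.8
-24 112.9
-12 113.1
0 112.9
12 112.8
24 112.7
36 109.1
[0.51725145 0.23107758 0.16049509]
```

View pics/wrist_12.png

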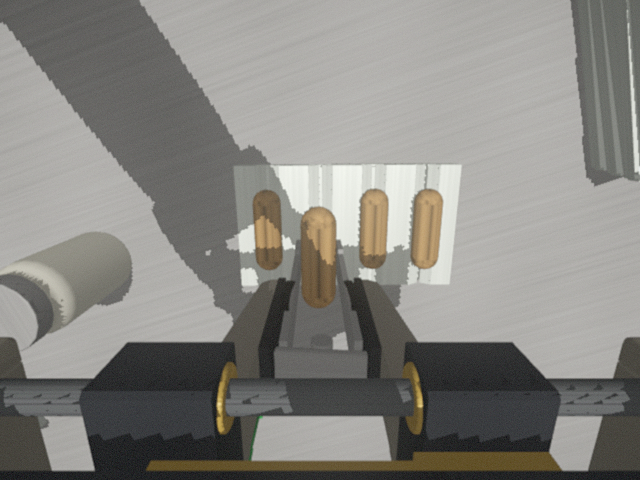

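Request:
{"method": "step_arm", "body": {"deltas": [{"dx": 0.1, "dy": 0.5, "dz": -4, "wx": 0, "wy": 0, "wz": 0, "hand": 0.7}, {"dx": 0.3, "dy": 1, "dz": -13, "wx": 0, "wy": 0, "wz": 0.3, "hand": 0.7}, {"dx": 0.4, "dy": 1.6, "dz": -24, "wx": 0, "wy": 0, "wz": 0.3, "hand": 0.7}, {"dx": 0.4, "dy": 1.6, "dz": -36, "wx": 0, "wy": 0, "wz": 0.3, "hand": 0.7}, {"dx": 0.4, "dy": 1.6, "dz": -48, "wx": 0, "wy": 0, "wz": 0.3, "hand": 0.7}, {"dx": 0.4, "dy": 1.6, "dz": -58, "wx": 0, "wy": 0, "wz": 0.3, "hand": 0.7}, {"dx": 0.4, "dy": 1.6, "dz": -64, "wx": 0, "wy": 0, "wz": 0.3, "hand": 0.7}, {"dx": 0.4, "dy": 1.6, "dz": -67, "wx": 0, "wy": 0, "wz": 0.3, "hand": 0.7}, {"dx": 0.4, "dy": 1.6, "dz": -69, "wx": 0, "wy": 0, "wz": 0.3, "hand": 0.7}, {"dx": 0.4, "dy": 1.6, "dz": -70.5, "wx": 0, "wy": 0, "wz": 0.3, "hand": 0.7}, {"dx": 0.4, "dy": 1.6, "dz": -71.5, "wx": 0, "wy": 0, "wz": 0.3, "hand": 0.7}, {"dx": 0.4, "dy": 1.6, "dz": -72, "wx": 0, "wy": 0, "wz": 0.3, "hand": 0.7}]}}

```text
time_s: 30.88
tcp_pos: [0.518, 0.2329, 0.0892]
tool_rot: [[-0.951, 0.309, 0.001], [0.309, 0.951, 0.0], [-0.001, 0.0, -1.0]]
ft_force: [-0.0, 0.0, 1.7]
gripper_width: 0.38
```

```bash
python3 st.py
```

```text
t 30.875 tcp [518.  232.9  89.2] yaw 72.0 j [ 0.21  0.27  1.73 -0.    1.14 -1.05] f [-0.03  0.04  1.74] w 34.97
```

Contact with no sideways force. I'll press slightly further and check before opening.

Request:
{"method": "step_arm", "body": {"deltas": [{"dx": 0, "dy": 0, "dz": -0.4, "wx": 0, "wy": 0, "wz": 0, "hand": 0.7}, {"dx": 0, "dy": 0, "dz": -0.8, "wx": 0, "wy": 0, "wz": 0, "hand": 0.7}, {"dx": 0, "dy": 0, "dz": -0.8, "wx": 0, "wy": 0, "wz": 0, "hand": 0.7}]}}

```text
time_s: 31.25
tcp_pos: [0.5181, 0.2328, 0.0884]
tool_rot: [[-0.951, 0.309, 0.001], [0.309, 0.951, -0.0], [-0.001, 0.0, -1.0]]
ft_force: [-1.1, -0.4, 3.7]
gripper_width: 0.377
```

```bash
python3 - <<'E'
from fin import *
look(['side','wrist'],'13')
box('wrist','13',.42,.62,.12,.38,.0285,.05)
w=np.load('wrist_13.npz')['w'];im=np.load('wrist_13.npz')['im'].astype(int)
p=w.reshape(-1,3);c=im.reshape(-1,3)
for (x,y) in((.517,.232),(.531,.276)):
    d=(p[:,:2]-[x,y])@np.array([.309,.951]); m=(abs(d)<.02)&(abs(p[:,0]-x)<.045)&(p[:,2]>.031)&(p[:,2]<.06)&(c[:,2]-c[:,0]>35);q=p[m]
    print(len(q),cv2.minAreaRect((q[:,:2]*1000).astype(np.float32)),np.round(np.percentile(q[:,2],[50,98])*1000,1))
E
```

```text
t 31.25 tcp [518.1 232.8  88.4] yaw 72.0 j [ 0.21  0.27  1.73 -0.    1.14 -1.05] f [-1.06 -0.35  3.7 ] w 34.7
wrist 13195 [522.9 254.5] [161.1  72.3] 72.2 z [30.5 39.4 42.3]
3038 ((515.9397583007812, 232.97265625), (22.692596435546875, 68.71343231201172), 71.16646575927734) [39.5 42.1]
2750 ((527.8557739257812, 276.814208984375), (22.658048629760742, 67.47102355957031), 73.27566528320312) [39.6 42.1]
```

View pics/wrist_13.png

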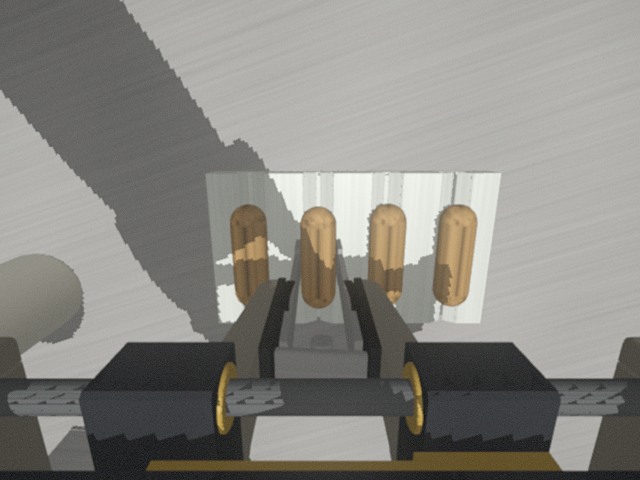

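All four biscuits line up in their troughs, with tops at 42 mm as expected. Opening now.

Request:
{"method": "step_arm", "body": {"deltas": [{"dx": 0, "dy": 0, "dz": 0, "wx": 0, "wy": 0, "wz": 0, "hand": 0.7}, {"dx": 0, "dy": 0, "dz": 0, "wx": 0, "wy": 0, "wz": 0, "hand": 0.64}, {"dx": 0, "dy": 0, "dz": 0, "wx": 0, "wy": 0, "wz": 0, "hand": 0.61}, {"dx": 0, "dy": 0, "dz": 0.5, "wx": 0, "wy": 0, "wz": 0, "hand": 0.59}, {"dx": 0, "dy": 0, "dz": 1, "wx": 0, "wy": 0, "wz": 0, "hand": 0.57}, {"dx": 0, "dy": 0, "dz": 1, "wx": 0, "wy": 0, "wz": 0, "hand": 0.565}, {"dx": 0, "dy": 0, "dz": 1, "wx": 0, "wy": 0, "wz": 0, "hand": 0.565}]}}

```text
time_s: 32.22
tcp_pos: [0.5177, 0.2329, 0.0889]
tool_rot: [[-0.951, 0.309, -0.0], [0.309, 0.951, 0.0], [0.0, 0.0, -1.0]]
ft_force: [0.1, -0.2, -0.6]
gripper_width: 0.438
```

```bash
python3 - <<'E'
from fin import *
look(['wrist'],'14')
E
```

```text
t 32.225 tcp [517.7 232.9  88.9] yaw 72.0 j [ 0.21  0.27  1.73  0.    1.14 -1.05] f [ 0.14 -0.21 -0.61] w 40.3
```

View pics/wrist_14.png

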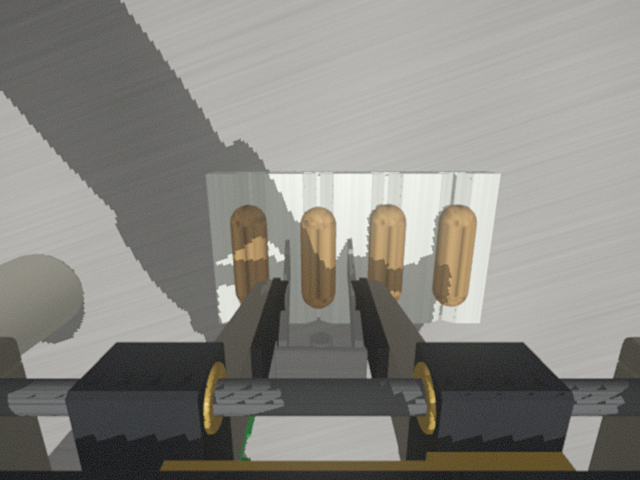

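Request:
{"method": "step_arm", "body": {"deltas": [{"dx": 0, "dy": 0, "dz": 2, "wx": 0, "wy": 0, "wz": 0, "hand": 0.57}, {"dx": 0, "dy": 0, "dz": 8, "wx": 0, "wy": 0, "wz": 0, "hand": 0.57}, {"dx": 0, "dy": 0, "dz": 18, "wx": 0, "wy": 0, "wz": 0, "hand": 0.57}, {"dx": 0, "dy": 0, "dz": 31, "wx": 0, "wy": 0, "wz": 0, "hand": 0.57}, {"dx": 0, "dy": 0, "dz": 46, "wx": 0, "wy": 0, "wz": 0, "hand": 0.57}, {"dx": 1, "dy": -2, "dz": 61, "wx": 0, "wy": 0, "wz": 0, "hand": 0.57}, {"dx": 3, "dy": -6, "dz": 76, "wx": 0, "wy": 0, "wz": 0, "hand": 0.57}, {"dx": 7, "dy": -13, "dz": 90, "wx": 0, "wy": 0, "wz": 0, "hand": 0.57}, {"dx": 13, "dy": -23, "dz": 102, "wx": 0, "wy": 0, "wz": -0.5, "hand": 0.57}, {"dx": 20, "dy": -36, "dz": 111, "wx": 0, "wy": 0, "wz": -1, "hand": 0.57}, {"dx": 29, "dy": -52, "dz": 117, "wx": 0, "wy": 0, "wz": -1, "hand": 0.57}, {"dx": 40, "dy": -71, "dz": 120, "wx": 0, "wy": 0, "wz": -1.5, "hand": 0.57}]}}

```text
time_s: 33.78
tcp_pos: [0.5585, 0.1605, 0.2092]
tool_rot: [[-0.942, 0.334, -0.0], [0.334, 0.942, -0.0], [-0.0, -0.0, -1.0]]
ft_force: [-0.7, -0.0, -1.3]
gripper_width: 0.43
```

Request:
{"method": "step_arm", "body": {"deltas": [{"dx": 11, "dy": -20, "dz": 0, "wx": 0, "wy": 0, "wz": -0.5, "hand": 0.57}, {"dx": 22, "dy": -40, "dz": 0, "wx": 0, "wy": 0, "wz": -1, "hand": 0.57}, {"dx": 33, "dy": -60, "dz": 0, "wx": 0, "wy": 0, "wz": -1.5, "hand": 0.57}, {"dx": 44, "dy": -80, "dz": 0, "wx": 0, "wy": 0, "wz": -2, "hand": 0.57}, {"dx": 55, "dy": -99, "dz": -2, "wx": 0, "wy": 0, "wz": -2.5, "hand": 0.57}, {"dx": 65, "dy": -117, "dz": -5, "wx": 0, "wy": 0, "wz": -3, "hand": 0.57}, {"dx": 74, "dy": -132, "dz": -9, "wx": 0, "wy": 0, "wz": -3, "hand": 0.57}, {"dx": 81, "dy": -144, "dz": -14, "wx": 0, "wy": 0, "wz": -3, "hand": 0.57}, {"dx": 86, "dy": -153, "dz": -19, "wx": 0, "wy": 0, "wz": -3, "hand": 0.57}, {"dx": 89, "dy": -158, "dz": -24, "wx": 0, "wy": 0, "wz": -3, "hand": 0.57}, {"dx": 90, "dy": -160, "dz": -28, "wx": 0, "wy": 0, "wz": -3, "hand": 0.57}, {"dx": 90, "dy": -160, "dz": -30, "wx": 0, "wy": 0, "wz": -3, "hand": 0.57}]}}

```text
time_s: 35.28
tcp_pos: [0.6476, 0.0022, 0.1786]
tool_rot: [[-0.924, 0.382, -0.0], [0.382, 0.924, 0.0], [0.001, 0.0, -1.0]]
ft_force: [-0.2, 0.6, -0.9]
gripper_width: 0.43
```

```bash
python3 - <<'E'
from fin import *
look(['wrist','side','scene'],'15')
box('wrist','15',.58,.71,-.07,.07,.046,.055);box('side','15',.58,.71,-.07,.07,.046,.055)
box('wrist','15',.59,.70,-.05,.05,.11,.145)
for n in['side','scene']:box(n,'15',.42,.62,.12,.38,.031,.06)
print(r.state()['tcp_pos'])
E
```

```text
t 35.275 tcp [647.6   2.2 178.6] yaw 67.51 j [-0.18  0.37  1.41  0.    1.36 -1.36] f [-0.24  0.63 -0.89] w 39.55
wrist 1349 [646.7   1.8] [83.9 46.1] 67.6 z [46.4 49.2 50.7]
side 230 [647.9   1.2] [87.4 47. ] 67.8 z [46.2 49.6 52.4]
wrist 248 [645.9   2.6] [43.8 24.4] 67.7 z [116.5 134.8 144.2]
side 1908 [524.7 255.1] [161.5  72.3] 72.6 z [31.8 39.7 43.8]
scene 755 [527.4 251.3] [163.2  71.7] 72.7 z [31.8 40.1 45.6]
[0.64766994 0.00224374 0.17904861]
```

View pics/wrist_15.png

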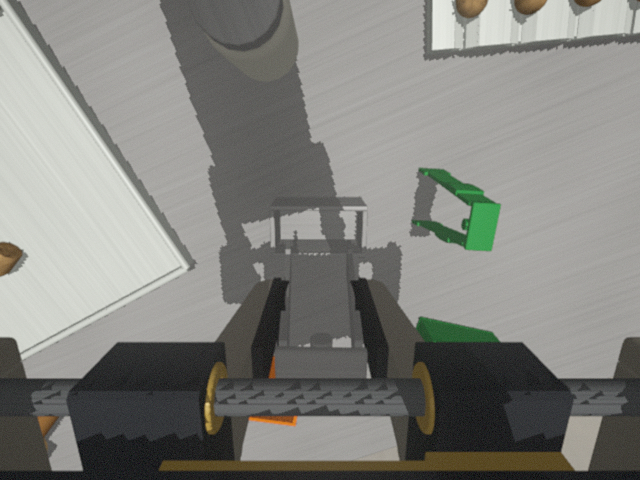

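View pics/side_15.png

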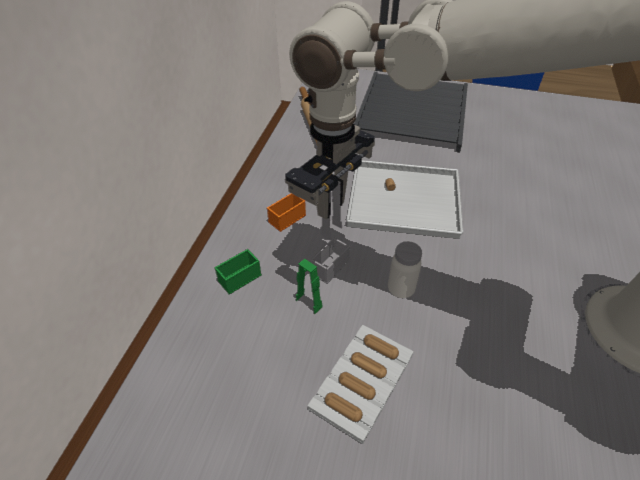

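Request:
{"method": "step_arm", "body": {"deltas": [{"dx": 0.3, "dy": -0.2, "dz": -4, "wx": 0, "wy": 0, "wz": 0, "hand": 0.57}, {"dx": 0.5, "dy": -0.5, "dz": -13, "wx": 0, "wy": 0, "wz": 0, "hand": 0.57}, {"dx": 0.5, "dy": -0.5, "dz": -25, "wx": 0, "wy": 0, "wz": 0, "hand": 0.57}, {"dx": 0.5, "dy": -0.5, "dz": -39, "wx": 0, "wy": 0, "wz": 0, "hand": 0.57}, {"dx": 0.5, "dy": -0.5, "dz": -53, "wx": 0, "wy": 0, "wz": 0, "hand": 0.57}, {"dx": 0.5, "dy": -0.5, "dz": -67, "wx": 0, "wy": 0, "wz": 0, "hand": 0.57}, {"dx": 0.5, "dy": -0.5, "dz": -80, "wx": 0, "wy": 0, "wz": 0, "hand": 0.57}, {"dx": 0.5, "dy": -0.5, "dz": -92, "wx": 0, "wy": 0, "wz": 0, "hand": 0.57}, {"dx": 0.5, "dy": -0.5, "dz": -102, "wx": 0, "wy": 0, "wz": 0, "hand": 0.57}, {"dx": 0.5, "dy": -0.5, "dz": -108, "wx": 0, "wy": 0, "wz": 0, "hand": 0.57}, {"dx": 0.5, "dy": -0.5, "dz": -110.5, "wx": 0, "wy": 0, "wz": 0, "hand": 0.57}, {"dx": 0.5, "dy": -0.5, "dz": -112, "wx": 0, "wy": 0, "wz": 0, "hand": 0.57}]}}

```text
time_s: 36.92
tcp_pos: [0.6486, 0.0013, 0.0673]
tool_rot: [[-0.924, 0.383, 0.001], [0.383, 0.924, -0.0], [-0.001, 0.0, -1.0]]
ft_force: [0.1, -0.4, -0.8]
gripper_width: 0.434
```

Request:
{"method": "step_arm", "body": {"deltas": [{"dx": 0, "dy": 0, "dz": -0.5, "wx": 0, "wy": 0, "wz": 0, "hand": 0.57}, {"dx": 0, "dy": 0, "dz": -1, "wx": 0, "wy": 0, "wz": 0, "hand": 0.57}]}}

```text
time_s: 37.17
tcp_pos: [0.6485, 0.0013, 0.0663]
tool_rot: [[-0.924, 0.383, 0.001], [0.383, 0.924, -0.0], [-0.001, 0.0, -1.0]]
ft_force: [0.1, -0.2, -0.7]
gripper_width: 0.428
```

```bash
python3 st.py
```

```text
t 37.175 tcp [648.5   1.3  66.3] yaw 67.5 j [-0.18  0.49  1.49 -0.    1.16 -1.36] f [ 0.08 -0.2  -0.69] w 39.42
```

Request:
{"method": "step_arm", "body": {"deltas": [{"dx": 0, "dy": 0, "dz": -0.5, "wx": 0, "wy": 0, "wz": 0, "hand": 0.57}, {"dx": 0, "dy": 0, "dz": -1, "wx": 0, "wy": 0, "wz": 0, "hand": 0.57}, {"dx": 0, "dy": 0, "dz": -1, "wx": 0, "wy": 0, "wz": 0, "hand": 0.57}]}}

```text
time_s: 37.55
tcp_pos: [0.6489, 0.0012, 0.0659]
tool_rot: [[-0.924, 0.383, 0.001], [0.383, 0.924, -0.0], [-0.001, 0.0, -1.0]]
ft_force: [-0.5, 0.0, 4.5]
gripper_width: 0.432
```

Request:
{"method": "step_arm", "body": {"deltas": [{"dx": 0, "dy": 0, "dz": 0, "wx": 0, "wy": 0, "wz": 0, "hand": 0.55}, {"dx": 0, "dy": 0, "dz": 0, "wx": 0, "wy": 0, "wz": 0, "hand": 0.53}, {"dx": 0, "dy": 0, "dz": 0, "wx": 0, "wy": 0, "wz": 0, "hand": 0.5}, {"dx": 0, "dy": 0, "dz": 0, "wx": 0, "wy": 0, "wz": 0, "hand": 0.4}, {"dx": 0, "dy": 0, "dz": 0, "wx": 0, "wy": 0, "wz": 0, "hand": 0.2}, {"dx": 0, "dy": 0, "dz": 0, "wx": 0, "wy": 0, "wz": 0, "hand": 0}, {"dx": 0, "dy": 0, "dz": 0, "wx": 0, "wy": 0, "wz": 0, "hand": 0}, {"dx": 0, "dy": 0, "dz": 0, "wx": 0, "wy": 0, "wz": 0, "hand": 0}]}}

```text
time_s: 38.55
tcp_pos: [0.6483, 0.0014, 0.065]
tool_rot: [[-0.924, 0.383, -0.0], [0.383, 0.924, -0.0], [0.0, -0.0, -1.0]]
ft_force: [0.2, 0.8, -0.1]
gripper_width: 0.992
```

```bash
python3 - <<'E'
from fin import *
look(['wrist'],'16')
box('wrist','16',.62,.68,-.03,.03,.12,.135)
E
```

```text
t 38.55 tcp [648.3   1.4  65. ] yaw 67.5 j [-0.18  0.49  1.5  -0.    1.16 -1.36] f [ 0.15  0.81 -0.11] w 91.3
wrist 3247 [6.417e+02 2.000e-01] [32.1 12.6] 67.1 z [121.1 129.1 130.3]
```

View pics/wrist_16.png

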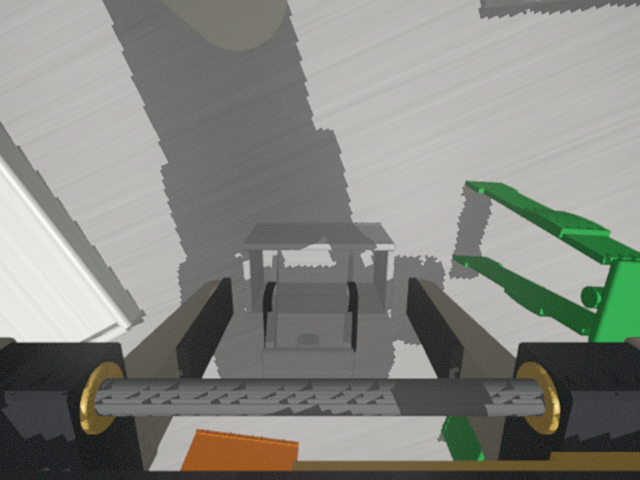

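Request:
{"method": "step_arm", "body": {"deltas": [{"dx": 0, "dy": 0, "dz": 5, "wx": 0, "wy": 0, "wz": 0, "hand": 0}, {"dx": 0, "dy": 0, "dz": 18, "wx": 0, "wy": 0, "wz": 0, "hand": 0}, {"dx": 0, "dy": 0, "dz": 36, "wx": 0, "wy": 0, "wz": 0, "hand": 0}, {"dx": 0, "dy": 0, "dz": 56, "wx": 0, "wy": 0, "wz": 0, "hand": 0}, {"dx": 0, "dy": 0, "dz": 76, "wx": 0, "wy": 0, "wz": 0, "hand": 0}, {"dx": 0, "dy": 0, "dz": 96, "wx": 0, "wy": 0, "wz": 0, "hand": 0}, {"dx": 0, "dy": 0, "dz": 114, "wx": 0, "wy": 0, "wz": 0, "hand": 0}, {"dx": 0, "dy": 0, "dz": 130, "wx": 0, "wy": 0, "wz": 0, "hand": 0}, {"dx": 0, "dy": 0, "dz": 140, "wx": 0, "wy": 0, "wz": 0, "hand": 0}, {"dx": 0, "dy": 0, "dz": 140, "wx": 0, "wy": 0, "wz": 0, "hand": 0}]}}

```text
time_s: 39.85
tcp_pos: [0.6487, 0.0013, 0.2058]
tool_rot: [[-0.924, 0.383, 0.001], [0.383, 0.924, -0.0], [-0.001, 0.0, -1.0]]
ft_force: [-0.6, -0.2, -0.5]
gripper_width: 1.001
```

```bash
python3 - <<'E'
from fin import *
look(['wrist','side','scene'],'17')
for n in['wrist','side','scene']:
    box(n,'17',.62,.68,-.035,.035,.12,.135);box(n,'17',.58,.71,-.07,.07,.046,.055)
p=np.load('side_17.npz');w=p['w'].reshape(-1,3);c=p['im'].reshape(-1,3).astype(int)
for k in(-69,-23,23,69):
    x,y=.5243+.309*k/1000,.2541+.951*k/1000
    d=(w[:,:2]-[x,y])@np.array([.309,.951]); m=(abs(d)<.02)&(abs(w[:,0]-x)<.05)&(w[:,2]>.031)&(w[:,2]<.06)&(c[:,2]-c[:,0]>30);q=w[m]
    print(k,np.round([x*1000,y*1000],1),len(q),cv2.minAreaRect((q[:,:2]*1000).astype(np.float32)),np.round(np.percentile(q[:,2],95)*1000,1))
box('side','17',.54,.59,-.335,-.28,.012,.04);box('side','17',.42,.55,-.05,.07,.08,.13)
E
```

```text
t 39.85 tcp [648.7   1.3 205.8] yaw 67.5 j [-0.18  0.35  1.38 -0.    1.4  -1.36] f [-0.56 -0.16 -0.48] w 92.08
wrist 1115 [645.2  -1.5] [31.7 19.1] 67.8 z [122.2 129.2 130.6]
wrist 953 [646.4   1.8] [84.  45.7] 67.3 z [46.3 49.2 50.9]
side 138 [646.8  -1.2] [34.2 18.1] 67.6 z [121.  130.2 132.8]
side 231 [647.9   0.9] [87.3 47. ] 67.1 z [46.2 49.8 54. ]
scene 202 [646.9  -2.1] [33.2 24.2] 73.4 z [121.3 130.8 133.7]
scene 425 [6.488e+02 5.000e-01] [84.9 50.2] 66.8 z [46.2 50.6 54.1]
-69 [503.  188.5] 404 ((502.3230895996094, 189.57778930664062), (23.447967529296875, 67.53089141845703), 73.367919921875) 43.2
-23 [517.2 232.2] 429 ((518.2763061523438, 233.65867614746094), (22.406198501586914, 68.03619384765625), 71.30113983154297) 43.4
23 [531.4 276. ] 478 ((529.6959228515625, 277.8548278808594), (23.21422004699707, 67.56108093261719), 70.02086639404297) 43.3
69 [545.6 319.7] 518 ((544.2106323242188, 321.0311584472656), (22.45185661315918, 68.28031158447266), 72.8418960571289) 42.9
side 98 [ 563.  -302.4] [23. 30.] 24.4 z [12.9 23.6 28.9]
side 824 [485.2  19.9] [56.4 56.4] 43.3 z [ 82.1 117.9 122.7]
```

View pics/side_17.png

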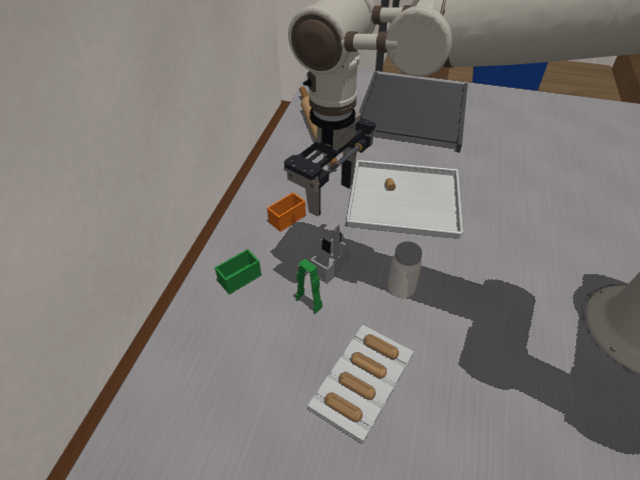

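View pics/scene_17.png

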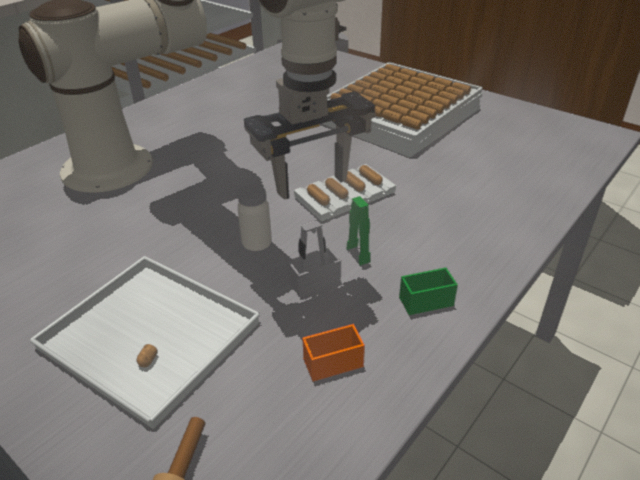

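```bash
python3 -c "
from workcell import r
print(r.hand_in(), r.state()['time_s'])"
```

```text
the job is handed in; nothing more can be done
the job is handed in; nothing more can be done
```

I moved both whole biscuits to the two empty middle troughs of the rack with the steel tongs. Each was pressed into its trough until about 3.7 N of contact, then released. The tongs are back upright in the grey caddy and let go, and I handed the job in at about 40 s of the 72 s limit.

Last checks before handing in:
- **Placed biscuits:** both lie at the same height as the two that were there before (side-camera tops at 43 mm for all four). They measured about 1.5 mm across and 0.04 rad or less off the trough lines, within the camera's accuracy, and nothing sticks out past the ends.
- **Tongs:** their flat top sits at 130 mm, which means they stand on the caddy floor, about 3 mm off the caddy's centre.
- **Left alone:** the jar, the broken biscuit and the biscuits already in the rack measured within about 2 mm of where they started.
- **Gripper:** it is open and clear of everything.

No check failed. The three cameras disagreed with each other by 1 to 3 mm. The first biscuit showed about 2.5 N of sideways force on contact, so I moved it 0.6 mm across before opening the tongs.

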